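Nest the rivet pans and wind them in under the dust cover

ROBOT

A 6-joint arm with a two-finger parallel gripper is mounted at the origin on the work surface. World frame = base frame: x ahead of the robot, y to its left, z up, the work surface at z = 0. Lengths are in m, angles in rad, forces in N, time in s.
With the tool pointing down it reaches from about 0.35 to 0.975 m from the base axis. Payload 4.9 kg.
Tool frame: the origin (TCP) lies midway between the tips of the shut fingers; the grasp point (between the pads) lies 19 mm behind it; z points along the fingers, y is the direction in which the jaws open and shut (so a half turn about z gives the same grasp; the last joint's range is limited). The gripper opens to 85 mm and grips with 20 to 120 N. Pads are 22 mm wide; open, the fingers measure 114 mm over their backs; the gripper's body (76 mm by 85 mm) begins 54 mm behind the grasp point. The pads swing forward as they close: fully open they stand 13 mm farther back than shut.
Start: joints at [1.127, 0.053, 1.613, -0, 1.476, -0.119], TCP at [0.199, 0.592, 0.231] pointing down, gripper open.
Joint ranges: [-3.01, 3.01], [-1.01, 2.22], [0.06, 2.58], [-1.02, 4.17], [0.09, 2.62], [-3.14, 3.14]. Speed limits (rad/s): [2.57, 2.57, 3.14, 3.14, 3.14, 3.14].

INTERFACE

Orientations are given as a rotation vector (axis times angle).
In Python, from station import ctrl gives the robot as it stands.
- The arm moves only by the tool play_rows, never from a script. Its argument "motion" is a list that holds one entry, the list of rows, each a list of 7 numbers: the closure, from -1 (fully open) to 1 (shut), then the shift along the tool's x, y, z in cm, then the turn, a rotation vector about the tool's x, y, z in degrees. A call has 1 to 20 rows; each row is the pose to reach, as a shift and turn from the pose measured when the call began, along the tool's axes at that moment; what a row does not reach only later rows make up. A row lasts 1/8 s, in which the tool goes at most 62.5 mm and 10.7 degrees, less where a joint would pass 70% of its speed; a pose out of reach is approached as far as the arm can. A call with a gripper value outside its range is refused whole. The fingers move at their own pace and stop on an object; "newtons" is the grip in N (left out, the last holds). Time passes only in rows, so rows that repeat a pose let the fingers close. It gives the time, the measured TCP pose, the force and the opening at its end, in the units of the state.
- ctrl.get_obs(): the state, without advancing time (a new reading comes with each control period).
- ctrl.get_image(name): name is "side" or "top" or "wrist"; returns a dict with "color" (400x640x3 uint8, red, green, blue), "mtx" (3x3 intrinsics, pixels), "T" (4x4, takes a point from camera to world coordinates). Camera axes: x right, y up, looking along -z (the intrinsics and any distortion apply to the point x, -y, -z); pixel columns grow to the right and rows downward; lengths in m; the calibration is good to about 2 mm. A picture is of the moment at which its call begins. There is no depth.
- ctrl.finish_job(): hands the job in, once; it reports no verdict.
The state is a dict: "t": time; "q": joint angles; "dq": joint speeds; "effort": joint torques, N m; "tool_pos": TCP position; "tool_rot": TCP orientation; "contact_force": force on the tool from outside, world axes, zero at the start; "wrist_torque": the same for the moment, N m; "opening": finger opening in m.
Only numpy, scipy, OpenCV 4.12 (cv2) and the standard library are available. Lean on these libraries where they do the work, as an engineer would, in place of code of your own. Each camera call takes 0.05 s, during which the arm holds its last target.

TASK

Put the rivet pans away: crank the pan store's carriage fully out, put the stray wooden knife-handle blank from the carrier pan into the red bin, then nest every loose handled pan in the carrier pan by size, each seated flat in the next larger one with all the handles, the carrier's own included, fanned well apart from one another. Then crank the carriage fully back in under the clear dust cover, leaving the nest intact and the other things on the bench where they are.

Things in the scene. Friction and masses are not known exactly. Their poses are not given: they have to be found in the camera images.
- pan_b: loose open round steel pan, 106 mm outside diameter (largest of the loose pans), 40 mm tall, straight 3 mm wall, flat 5 mm floor, with one straight wooden bar handle 16 mm wide and 10 mm thick (38 to 48 mm above the underside) that sticks out level, 60 mm beyond the rim, along the pan's own -x axis. Origin: centre of the underside, z up. Mass about 160 g. May be absent (None)
- pan_b_tip (a point): outer end of that pan's handle, on its centre line: 113 mm from the pan's axis, 43 mm above its underside
- pan_c: loose open round steel pan, 88 mm outside diameter (second largest of the loose pans), 40 mm tall, straight 3 mm wall, flat 5 mm floor, with one straight wooden bar handle 16 mm wide and 10 mm thick (38 to 48 mm above the underside) that sticks out level, 60 mm beyond the rim, along the pan's own -x axis. Origin: centre of the underside, z up. Mass about 120 g. May be absent (None)
- pan_c_tip (a point): outer end of that pan's handle, on its centre line: 104 mm from the pan's axis, 43 mm above its underside
- pan_d: loose open round steel pan, 70 mm outside diameter (third largest of the loose pans), 40 mm tall, straight 3 mm wall, flat 5 mm floor, with one straight wooden bar handle 16 mm wide and 10 mm thick (38 to 48 mm above the underside) that sticks out level, 60 mm beyond the rim, along the pan's own -x axis. Origin: centre of the underside, z up. Mass about 90 g. May be absent (None)
- pan_d_tip (a point): outer end of that pan's handle, on its centre line: 95 mm from the pan's axis, 43 mm above its underside
- pan_e: loose open round steel pan, 52 mm outside diameter (smallest of the loose pans), 40 mm tall, straight 3 mm wall, flat 5 mm floor, with one straight wooden bar handle 16 mm wide and 10 mm thick (38 to 48 mm above the underside) that sticks out level, 60 mm beyond the rim, along the pan's own -x axis. Origin: centre of the underside, z up. Mass about 60 g. May be absent (None)
- pan_e_tip (a point): outer end of that pan's handle, on its centre line: 86 mm from the pan's axis, 43 mm above its underside
- carrier_floor (a point): centre of the inner floor of the fixed carrier pan, 25 mm above the table: the biggest pan, 124 mm outside and 118 mm inside diameter, 40 mm tall (rim 60 mm above the table), fixed on the carriage and moving with it; x and y axes as the store's. Fully wound out it lies in front of the clear cover, over the store's origin
- carrier_tip (a point): outer end of the carrier pan's own fixed red handle (16 mm wide, 10 mm thick, 58 to 68 mm above the table), which points along the store's -y axis, 122 mm from the pan's axis
- store: green wind-out pan store fixed to the bench: base plate 150 x 600 mm with rails along its y axis. Origin on the table, under the place where the fully wound-out carrier pan stands. Clear dust cover on four posts at x = +-165 mm, from y = 155 to 465 mm, roof underside 155 mm above the table; a nested stack passes beneath it with handles pointing any way
- carriage (a joint): travel of the carriage with the carrier pan: 0 m = wound fully in under the dust cover, 0.30 m = wound fully out (end stops); it moves towards the store's -y as the value grows; geared to the crank, 19.1 mm per radian, and stays where it is left
- crank (a joint): crank angle in rad, 0 = fully in, 15.7 = fully out (2.5 turns); grows anticlockwise seen from above: anticlockwise winds the carriage out, clockwise winds it in; turning needs about 3 N at the knob
- knob_mid (a point): middle of the red upright crank knob: a cylinder 22 mm across and 40 mm tall (58 to 98 mm above the table) that spins freely on its pin; it runs in a level circle of 45 mm radius about the crank axis, above an 8 mm steel crank arm whose top is 54 mm above the table
- crank_axis (a point): point on the vertical axis of the crank, at the height of the middle of the knob (78 mm)
- blank: loose wooden knife-handle blank, 80 x 22 x 14 mm (x, y, z), left lying in the carrier pan. Origin: centre of its underside, 30 g
- bin_in (a point): centre of the inner floor (4 mm above the table) of the open red bin, 150 x 120 mm outside (x, y), 4 mm walls, 50 mm tall, fixed to the bench
- mug: bystander, to be left alone: white mug, 80 mm across, 85 mm tall. Origin: centre of its underside
- tin: bystander, to be left alone: empty steel tin, 84 mm across, 45 mm tall. Origin: centre of its underside
- hammer: bystander, to be left alone: hammer lying on its side, 260 mm long. Origin: centre of its underside
- scale1: bystander, to be left alone: light wooden knife scale, 100 x 20 x 12 mm. Origin: centre of its underside
- scale2: bystander, to be left alone: dark wooden knife scale, 100 x 20 x 12 mm. Origin: centre of its underside
- rivets: bystander, to be left alone: brass-coloured jar with red cap, 60 mm across, 60 mm tall. Origin: centre of its underside
Mind the look-alikes: they are no part of the job. What is shaped like the pan_e but blue, green or turquoise is not meant.

How it is judged:
By the outcome, as a careful person would: the job done as asked, in the order asked, and still so for the second after the job is handed in, with the robot touching nothing.
Of pan_b, pan_c, pan_d, pan_e only 3 to 4 are there at a start; the rules pass over those that are not, and their reading is None.
At some moment in a run one of pan_b, pan_c, pan_d, pan_e may be knocked a few centimetres aside while the robot is not near it.
Once in a run the grip may slacken for a moment while it holds something.
It also fails if it takes over 210 s, if anything falls off the work surface, if the arm or the gripper's body presses on something with over 40 N, if the wrist force passes 120 N, or if a joint passes its speed limit or range.

## Working session

There is one attempt and no reset: what is moved stays moved. The work goes in short steps, Python scripts to look and compute and a tool call to move; the robot and the scene stay as the last step left them, time stands still between calls to the robot, and variables do not carry over. Pictures are saved under pics/ and viewed, and the job is handed in when it is done.

Besides the shell and the picture viewer there is one more tool, called in YAML: its name, and indented under it one key for each argument. play_rows: Moves the arm, as the interface text tells. Its arguments: {"type":"object","properties":{"motion":{"type":"array"},"newtons":{"type":"number"}},"required":["motion"]}

```bash
ls; mkdir -p pics; cat > h.py <<'E'
import numpy as np, cv2
from station import ctrl
def snap(name,tag):
    im=ctrl.get_image(name); cv2.imwrite(f'pics/{tag}.png',im['color'][:,:,::-1]); np.savez(f'pics/{tag}.npz',**{k:im[k] for k in('color','mtx','T')}); return im
def ray(im,u,v):
    K=im['mtx'];T=im['T']
    d=np.array([(u-K[0,2])/K[0,0],-(v-K[1,2])/K[1,1],-1.0]); 
    return T[:3,3],T[:3,:3]@d
def onz(im,u,v,z):
    o,d=ray(im,u,v); return o+d*(z-o[2])/d[2]
def proj(im,p):
    K=im['mtx'];T=im['T']; c=T[:3,:3].T@(np.array(p)-T[:3,3]); x=c[0]/-c[2]; y=-c[1]/-c[2]
    return K[0,0]*x+K[0,2],K[1,1]*y+K[1,2]
E
python3 - <<'E'
from h import *
for n in('side','top','wrist'):
    im=snap(n,n+'0'); print(n,list(im.keys()),im['mtx'].round(1).tolist(),im['T'].round(3).tolist())
o=ctrl.get_obs(); print({k:np.round(v,3).tolist() for k,v in o.items()})
E
```

```text
pics
side ['color', 'mtx', 'T'] [[479.9, 0.0, 320.8], [0.0, 479.9, 202.2], [0.0, 0.0, 1.0]] [[0.69, 0.445, -0.57, -0.36], [-0.723, 0.43, -0.54, -0.909], [0.004, 0.786, 0.619, 1.023], [0.0, 0.0, 0.0, 1.0]]
top ['color', 'mtx', 'T'] [[399.9, 0.0, 312.8], [0.0, 399.9, 197.3], [0.0, 0.0, 1.0]] [[0.068, 0.973, -0.219, 0.228], [-0.998, 0.067, -0.009, -0.065], [0.006, 0.219, 0.976, 1.375], [0.0, 0.0, 0.0, 1.0]]
wrist ['color', 'mtx', 'T'] [[305.7, 0.0, 327.8], [0.0, 305.7, 202.4], [0.0, 0.0, 1.0]] [[0.321, -0.899, -0.299, 0.122], [0.947, 0.304, 0.102, 0.618], [-0.001, -0.316, 0.949, 0.373], [0.0, 0.0, 0.0, 1.0]]
{'t': 0.15, 'q': [1.127, 0.053, 1.614, -0.0, 1.476, -0.119], 'dq': [0.0, -0.001, -0.004, 0.001, 0.002, 0.0], 'effort': [0.0, -39.424, -37.072, -0.0, 0.005, -0.0], 'tool_pos': [0.199, 0.592, 0.23], 'tool_rot': [-0.508, -3.1, 0.002], 'contact_force': [0.008, 0.856, -0.724], 'wrist_torque': [-0.061, 0.019, -0.024], 'opening': 0.085}
```

View pics/top0.png

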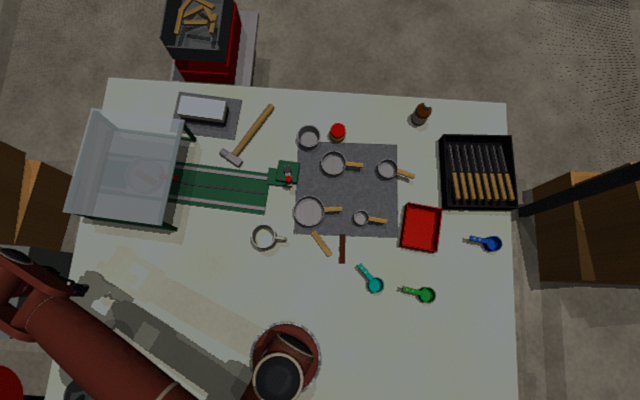

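View pics/side0.png

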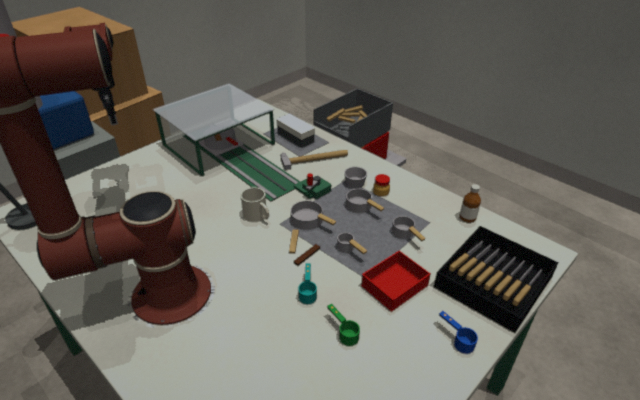

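View pics/wrist0.png

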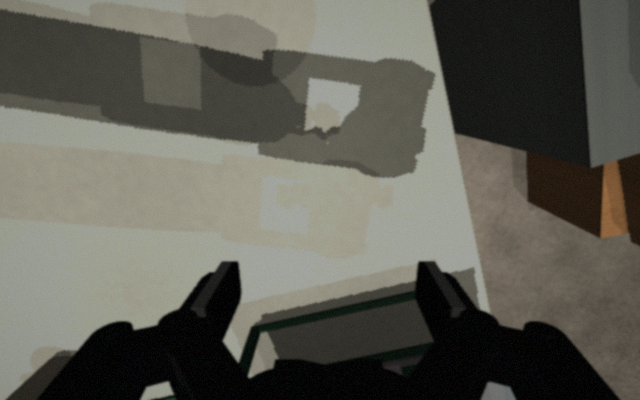

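```bash
python3 - <<'E'
import cv2
im=cv2.imread('pics/top0.png'); c=im[90:310,230:510]; cv2.imwrite('pics/top0c.png',cv2.resize(c,None,fx=2.7,fy=2.7,interpolation=cv2.INTER_CUBIC))
c=im[90:240,60:310]; cv2.imwrite('pics/top0d.png',cv2.resize(c,None,fx=3.2,fy=3.2,interpolation=cv2.INTER_CUBIC))
im=cv2.imread('pics/side0.png'); c=im[150:300,230:450]; cv2.imwrite('pics/side0c.png',cv2.resize(c,None,fx=3.5,fy=3.5,interpolation=cv2.INTER_CUBIC))
E
```

```text
(no output)
```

View pics/top0c.png

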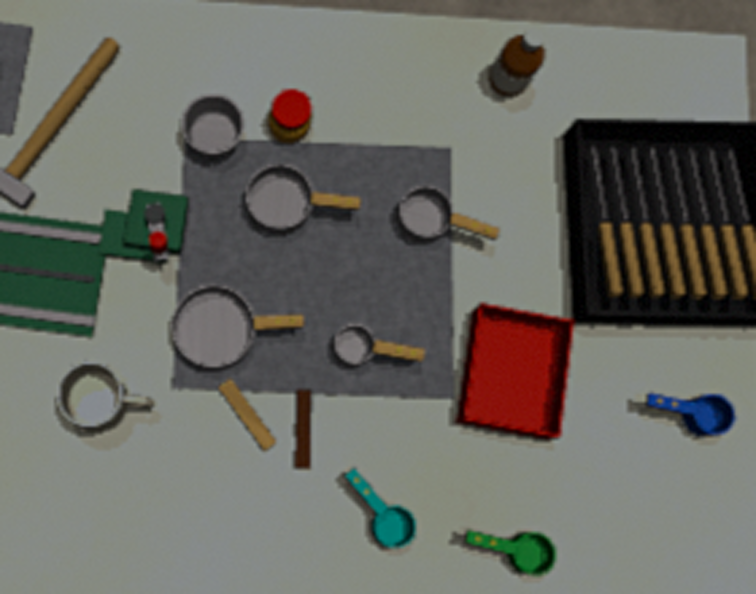

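View pics/top0d.png

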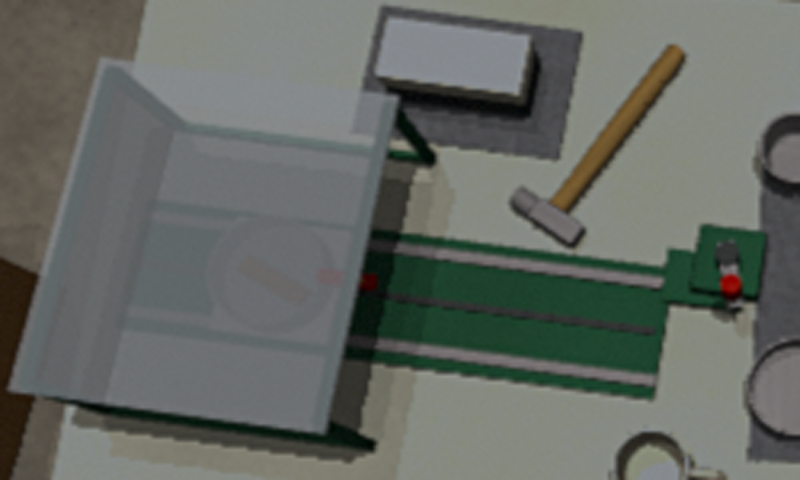

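View pics/side0c.png

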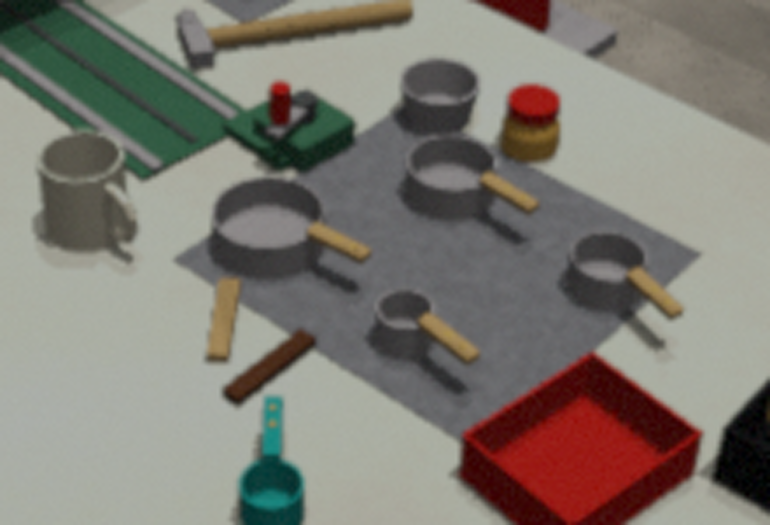

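```bash
cat >> h.py <<'E'
def load(tag):
    d=np.load(f'pics/{tag}.npz'); return {k:d[k] for k in d}
def tri(i1,p1,i2,p2):
    o1,d1=ray(i1,*p1);o2,d2=ray(i2,*p2)
    A=np.stack([d1,-d2],1); s=np.linalg.lstsq(A,o2-o1,rcond=None)[0]
    a=o1+s[0]*d1;b=o2+s[1]*d2; return (a+b)/2,np.linalg.norm(a-b)
def redmask(c):
    h=cv2.cvtColor(c,cv2.COLOR_RGB2HSV); return (((h[...,0]<8)|(h[...,0]>172))&(h[...,1]>150)&(h[...,2]>70)).astype(np.uint8)
E
python3 - <<'E'
from h import *
t=load('top0');s=load('side0')
for im,tag in((t,'t'),(s,'s')):
    n,l,st,c=cv2.connectedComponentsWithStats(redmask(im['color']))
    for i in range(1,n):
        if st[i,4]>5: print(tag,st[i].tolist(),c[i].round(1))
T=lambda x,y,z:onz(t,x/3.2+60,y/3.2+90,z).round(4)
print('axis',T(727,250,.054))
# rails far ends /plate corners z~0.01
for p in((655,396),(372,232),(345,365),(668,262),(660,268),(655,381),(373,240),(660,284)): print(p,T(*p,.01))
C=lambda x,y,z:onz(t,x/2.7+230,y/2.7+90,z).round(4)
for n,p,z in (('b',(213,328),.04),('b hin',(253,323),.048),('b tip',(302,321),.048),('c',(280,198),.04),('c hin',(312,200),.048),('c tip',(358,203),.048),('d',(425,213),.04),('d hin',(452,220),.048),('d tip',(497,233),.048),('e',(355,345),.04),('e hin',(375,350),.048),('e tip',(424,354),.048),('bin1',(480,305),.05),('bin2',(572,322),.05),('bin3',(558,436),.05),('bin4',(460,422),.05),('tin',(212,127),.045),('mug',(92,398),.085)): print(n,C(*p,z))
print(tri(t,(288.75,179.4),s,(310,174.5)))
E
```

```text
t [226, 2, 10, 65, 129] [230.8  34.2]
t [179, 70, 48, 5, 86] [202.8  71.8]
t [331, 123, 14, 14, 158] [337.6 129.7]
t [285, 176, 7, 6, 33] [287.9 178.3]
t [402, 203, 36, 49, 1243] [419.1 228.5]
t [415, 204, 27, 29, 51] [433.7 212.9]
t [438, 234, 1, 7, 7] [438. 237.]
t [0, 256, 53, 38, 431] [ 24.5 275.5]
t [0, 266, 5, 9, 26] [  1.2 269.8]
t [12, 289, 26, 35, 261] [ 27. 306.]
t [32, 306, 7, 11, 24] [ 35.1 312.5]
t [0, 320, 22, 19, 170] [  9.  329.7]
t [274, 326, 44, 31, 282] [299.8 336.5]
t [49, 329, 3, 5, 7] [ 50.  331.1]
t [52, 331, 14, 15, 38] [ 58.  337.6]
t [63, 343, 71, 57, 495] [ 99.9 374.9]
t [287, 348, 15, 9, 26] [293.8 351.9]
t [4, 383, 3, 5, 6] [  5.3 385.3]
t [16, 385, 3, 5, 6] [ 17.  386.8]
t [0, 388, 5, 3, 7] [  1.6 389.1]
s [96, 24, 10, 13, 42] [101.   29.6]
s [64, 26, 31, 14, 152] [77.5 32.1]
s [15, 33, 49, 15, 239] [37.4 38.7]
s [0, 34, 13, 13, 90] [ 5.3 38.8]
s [48, 51, 9, 9, 28] [52.6 54.7]
s [85, 51, 3, 4, 6] [86.2 52.5]
s [18, 53, 4, 3, 6] [19.5 54.3]
s [18, 53, 7, 8, 13] [21.2 57. ]
s [33, 52, 12, 10, 22] [38.5 56.4]
s [71, 53, 6, 5, 9] [73.6 55. ]
s [66, 55, 4, 3,
[... 1302 characters left out ...]
 ]
(373, 240) [0.6179 0.4386 0.01  ]
(660, 284) [0.5895 0.1161 0.01  ]
b [ 0.477  -0.0429  0.04  ]
b hin [ 0.4853 -0.0925  0.048 ]
b tip [ 0.4921 -0.1536  0.048 ]
c [ 0.6534 -0.1174  0.04  ]
c hin [ 0.651  -0.1582  0.048 ]
c tip [ 0.6511 -0.2173  0.048 ]
d [ 0.6462 -0.3051  0.04  ]
d hin [ 0.6368 -0.3384  0.048 ]
d tip [ 0.6235 -0.3961  0.048 ]
e [ 0.4676 -0.222   0.04  ]
e hin [ 0.4616 -0.2462  0.048 ]
e tip [ 0.4608 -0.3073  0.048 ]
bin1 [ 0.5275 -0.3755  0.05  ]
bin2 [ 0.5137 -0.4909  0.05  ]
bin3 [ 0.3702 -0.4734  0.05  ]
bin4 [ 0.3791 -0.3533  0.05  ]
tin [ 0.7424 -0.0231  0.045 ]
mug [0.3737 0.0949 0.085 ]
(array([0.57092044, 0.02829231, 0.0997445 ]), np.float64(0.0054277375351745975))
```

```bash
cat >> h.py <<'E'
from scipy.spatial.transform import Rotation as Ro
def Rdown(yaw): return Ro.from_euler('z',yaw,degrees=True)*Ro.from_euler('x',180,degrees=True)
def st():
    o=ctrl.get_obs(); R=Ro.from_rotvec(o['tool_rot']); x=R.as_matrix()[:,0]
    print('t',round(float(o['t']),2),'pos',np.round(o['tool_pos'],4),'yaw',round(float(np.degrees(np.arctan2(x[1],x[0]))),2),'q',np.round(np.degrees(o['q']),0),'F',np.round(o['contact_force'],1),'open',round(float(o['opening']),4))
    return o
def rel(*targets):
    "targets (x,y,z,yaw) world -> rows cm/deg in present tool frame"
    o=st(); R=Ro.from_rotvec(o['tool_rot']); p=np.array(o['tool_pos'])
    for t in targets:
        d=R.inv().apply(np.array(t[:3])-p)*100; r=(R.inv()*Rdown(t[3])).as_rotvec(degrees=True)
        print(t,'->',d.round(2).tolist(),r.round(1).tolist())
E
python3 - <<'E'
from h import *
t=load('top0');s=load('side0')
print(onz(t,287.9,178.3,.098),onz(s,310.1,175.5,.098),tri(t,(287.9,178.3),s,(310.1,175.5)))
print(onz(s,310.1,178,.085))
rel((0.575,0.03,0.2,161),(0.575,0.03,0.2,90),(.575,.03,.064,90))
E
```

```text
[0.57272957 0.03316081 0.098     ] [0.57130512 0.02449151 0.098     ] (array([0.57631922, 0.03243181, 0.09106787]), np.float64(0.004206651383416759))
[0.57397532 0.02730271 0.085     ]
t 0.15 pos [0.1992 0.5919 0.2303] yaw 161.39 q [65.  3. 92. -0. 85. -7.] F [ 0.   0.9 -0.7] open 0.0854
(0.575, 0.03, 0.2, 161) -> [-53.54, -41.26, 3.09] [-0.1, -0.0, 0.4]
(0.575, 0.03, 0.2, 90) -> [-53.54, -41.26, 3.09] [-0.1, 0.0, 71.4]
(0.575, 0.03, 0.064, 90) -> [-53.55, -41.23, 16.69] [-0.1, 0.0, 71.4]
```

play_rows:
  motion:
    - [[0,-13,-10,1,0,0,18],[0,-27,-20,2,0,0,36],[0,-40,-31,2,0,0,54],[0,-53.5,-41,2,0,0,71.5],[0,-53.5,-41,2,0,0,71.5],[0,-53.5,-41,2,0,0,71.5],[0,-53.5,-41,2,0,0,71.5],[0,-53.5,-41,2,0,0,71.5],[0,-53.5,-41,2,0,0,71.5],[0,-53.5,-41,2,0,0,71.5],[0,-53.5,-41,2,0,0,71.5],[0,-53.5,-41,2,0,0,71.5],[0,-53.5,-41,2,0,0,71.5],[0,-53.5,-41,2,0,0,71.5]]

```text
t: 1.9
tool_pos: [0.5748, 0.0338, 0.2108]
tool_rot: [2.222, 2.221, -0.002]
contact_force: [0.1, 1.0, 0.7]
opening: 0.0426
```

```bash
python3 - <<'E'
from h import *
st(); im=snap('wrist','w1'); st()
n,l,s,c=cv2.connectedComponentsWithStats(redmask(im['color']))
for i in range(1,n):
    if s[i,4]>30: print(s[i].tolist(),c[i].round(1),onz(im,*c[i],.098))
E
```

```text
t 1.9 pos [0.5748 0.0338 0.2108] yaw 89.98 q [ -4.  -3. 100.  -0.  83.  -4.] F [0.1 1.  0.7] open 0.0426
t 1.95 pos [0.5749 0.0338 0.2109] yaw 89.99 q [ -4.  -3. 100.  -0.  83.  -4.] F [0.1 1.1 0.1] open 0.0423
[317, 189, 23, 21, 381] [328.3 199.2] [0.57482209 0.03252621 0.098     ]
[481, 299, 41, 35, 893] [503.7 313.2] [ 0.7501266  -0.08758154  0.098     ]
```

View pics/w1.png

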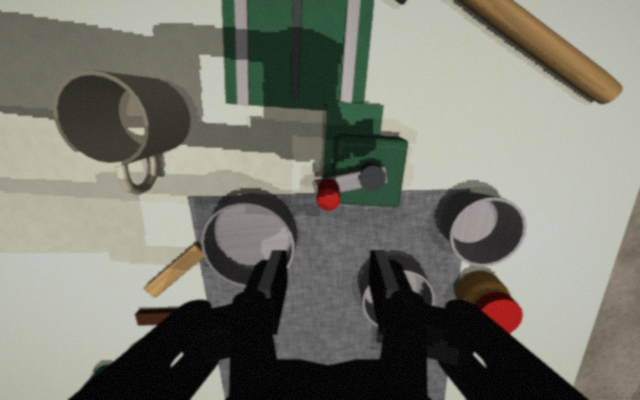

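```bash
python3 - <<'E'
from h import *
im=load('w1')
for z in(.054,.06,.07): print(onz(im,372,177,z))
k=onz(im,328.3,199.2-1.5,.098); print(k)
print(onz(im,319,190,.054),onz(im,360,180,.054))
c=im['color'][120:260,260:460]; cv2.imwrite('pics/w1c.png',cv2.resize(c,None,fx=4,fy=4,interpolation=cv2.INTER_CUBIC)[:,:,::-1])
E
```

```text
[0.61872819 0.04173875 0.054     ]
[0.61784726 0.04320311 0.06      ]
[0.61637903 0.04564371 0.07      ]
[0.57481799 0.03394921 0.098     ]
[0.56536596 0.02825548 0.054     ] [0.60677896 0.03866035 0.054     ]
```

View pics/w1c.png

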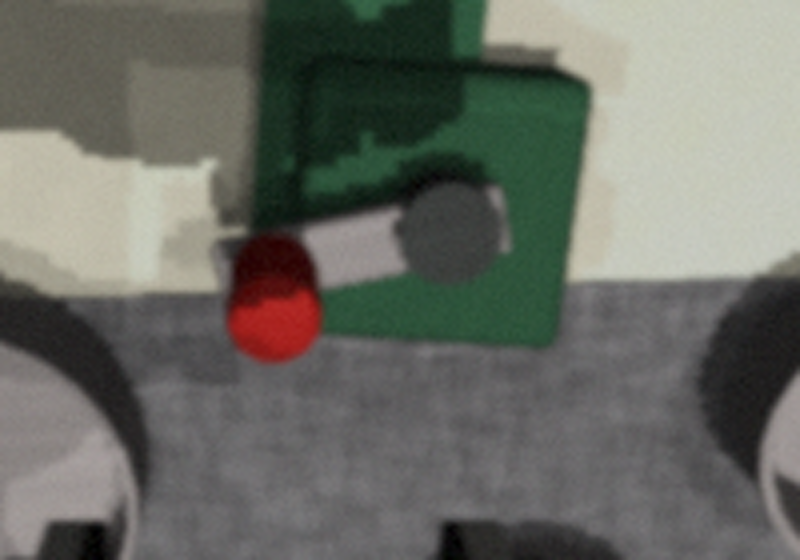

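play_rows:
  motion:
    - [[0,-0.1,0,5,0,0,0],[0,-0.1,0,10,0,0,0],[0,-0.1,0,13,0,0,0],[0,-0.1,0,14.5,0,0,0],[0,-0.1,0,14.5,0,0,0],[1,-0.1,0,14.5,0,0,0],[1,-0.1,0,14.5,0,0,0],[1,-0.1,0,14.5,0,0,0],[1,-0.1,0,14.5,0,0,0]]
  newtons: 50

```text
t: 3.08
tool_pos: [0.5751, 0.0326, 0.0682]
tool_rot: [2.221, 2.221, -0.002]
contact_force: [-5.1, 0.3, 5.7]
opening: 0.0205
```

```bash
python3 - <<'E'
from h import *
o=st()
ax=np.array([.618,.0426]); 
p=o['tool_pos'][:2]; a0=np.degrees(np.arctan2(*(p-ax)[::-1])); print(a0,np.linalg.norm(p-ax))
E
```

```text
t 3.08 pos [0.5751 0.0326 0.0682] yaw 90.0 q [ -4.   5. 106.  -0.  68.  -4.] F [-5.1  0.3  5.7] open 0.0205
-166.8400887938336 0.04406195443671066
```

```bash
cat >> h.py <<'E'
def circ(th0,step,n,r=4.5,yaw=90):
    "rows in tool frame for circle from th0, with tool yaw"
    out=[]
    for k in range(1,n+1):
        th=np.radians(th0+step*k); t0=np.radians(th0)
        d=r*np.array([np.cos(th)-np.cos(t0),np.sin(th)-np.sin(t0),0])
        out.append(Rdown(yaw).inv().apply(d).round(2)[:2].tolist())
    print(' '.join(f'[1,{a},{b},0,0,0,0],' for a,b in out))
E
python3 -c "
from h import *
circ(193,18,20)"
```

```text
[1,-1.31,0.53,0,0,0,0], [1,-2.38,1.43,0,0,0,0], [1,-3.13,2.63,0,0,0,0], [1,-3.47,3.99,0,0,0,0], [1,-3.37,5.4,0,0,0,0], [1,-2.84,6.7,0,0,0,0], [1,-1.94,7.78,0,0,0,0], [1,-0.75,8.53,0,0,0,0], [1,0.62,8.87,0,0,0,0], [1,2.02,8.77,0,0,0,0], [1,3.33,8.24,0,0,0,0], [1,4.41,7.34,0,0,0,0], [1,5.15,6.14,0,0,0,0], [1,5.5,4.78,0,0,0,0], [1,5.4,3.37,0,0,0,0], [1,4.87,2.07,0,0,0,0], [1,3.96,0.99,0,0,0,0], [1,2.77,0.24,0,0,0,0], [1,1.4,-0.1,0,0,0,0], [1,0.0,-0.0,0,0,0,0],
```

play_rows:
  motion:
    - [[1,-1.31,0.53,0,0,0,0],[1,-2.38,1.43,0,0,0,0],[1,-3.13,2.63,0,0,0,0],[1,-3.47,3.99,0,0,0,0],[1,-3.37,5.4,0,0,0,0],[1,-2.84,6.7,0,0,0,0],[1,-1.94,7.78,0,0,0,0],[1,-0.75,8.53,0,0,0,0],[1,0.62,8.87,0,0,0,0],[1,2.02,8.77,0,0,0,0]]

```text
t: 4.32
tool_pos: [0.663, 0.0526, 0.0682]
tool_rot: [2.219, 2.221, -0.006]
contact_force: [-7.2, -6.4, 2.2]
opening: 0.0206
```

```bash
python3 - <<'E'
from h import *
o=st()
E
```

```text
t 4.33 pos [0.663  0.0526 0.0682] yaw 90.04 q [-2. 17. 94. -0. 70. -2.] F [-7.2 -6.4  2.2] open 0.0206
```

play_rows:
  motion:
    - [[1,1.31,-0.53,0,0,0,0],[1,2.38,-1.43,0,0,0,0],[1,3.13,-2.63,0,0,0,0],[1,3.47,-3.99,0,0,0,0],[1,3.37,-5.4,0,0,0,0],[1,2.84,-6.7,0,0,0,0],[1,1.94,-7.78,0,0,0,0],[1,0.75,-8.53,0,0,0,0],[1,-0.62,-8.87,0,0,0,0],[1,-2.02,-8.77,0,0,0,0],[1,-3.33,-8.24,0,0,0,0],[1,-4.41,-7.34,0,0,0,0],[1,-5.15,-6.14,0,0,0,0],[1,-5.5,-4.78,0,0,0,0],[1,-5.4,-3.37,0,0,0,0],[1,-4.87,-2.07,0,0,0,0],[1,-3.96,-0.99,0,0,0,0],[1,-2.77,-0.24,0,0,0,0],[1,-1.4,0.1,0,0,0,0],[1,0,0,0,0,0,0]]

```text
t: 6.82
tool_pos: [0.6632, 0.0508, 0.0683]
tool_rot: [2.219, 2.219, -0.011]
contact_force: [-3.0, -4.8, -0.7]
opening: 0.0202
```

play_rows:
  motion:
    - [[1,1.31,-0.53,0,0,0,0],[1,2.38,-1.43,0,0,0,0],[1,3.13,-2.63,0,0,0,0],[1,3.47,-3.99,0,0,0,0],[1,3.37,-5.4,0,0,0,0],[1,2.84,-6.7,0,0,0,0],[1,1.94,-7.78,0,0,0,0],[1,0.75,-8.53,0,0,0,0],[1,-0.62,-8.87,0,0,0,0],[1,-2.02,-8.77,0,0,0,0],[1,-3.33,-8.24,0,0,0,0],[1,-4.41,-7.34,0,0,0,0],[1,-5.15,-6.14,0,0,0,0],[1,-5.5,-4.78,0,0,0,0],[1,-5.4,-3.37,0,0,0,0],[1,-4.87,-2.07,0,0,0,0],[1,-3.96,-0.99,0,0,0,0],[1,-2.77,-0.24,0,0,0,0],[1,-1.4,0.1,0,0,0,0],[1,0,0,0,0,0,0]]

```text
t: 9.32
tool_pos: [0.6637, 0.0413, 0.0683]
tool_rot: [2.207, 2.211, -0.035]
contact_force: [1.2, -45.7, -5.6]
opening: 0.0207
```

```bash
python3 - <<'E'
from h import *
o=st(); ax=np.array([.6183,.0426]); 
p=o['tool_pos'][:2]; print(np.degrees(np.arctan2(*(p-ax)[::-1])),np.linalg.norm(p-ax))
snap('top','t1');snap('side','s1')
im=cv2.imread('pics/t1.png'); c=im[90:310,230:510]; cv2.imwrite('pics/t1c.png',cv2.resize(im[100:250,160:340],None,fx=4,fy=4,interpolation=cv2.INTER_CUBIC))
E
```

```text
t 9.32 pos [0.6637 0.0413 0.0683] yaw 90.09 q [-2. 17. 93. -2. 70. -2.] F [  1.2 -45.7  -5.6] open 0.0207
-1.6553805874145902 0.045416914953169234
```

View pics/t1c.png

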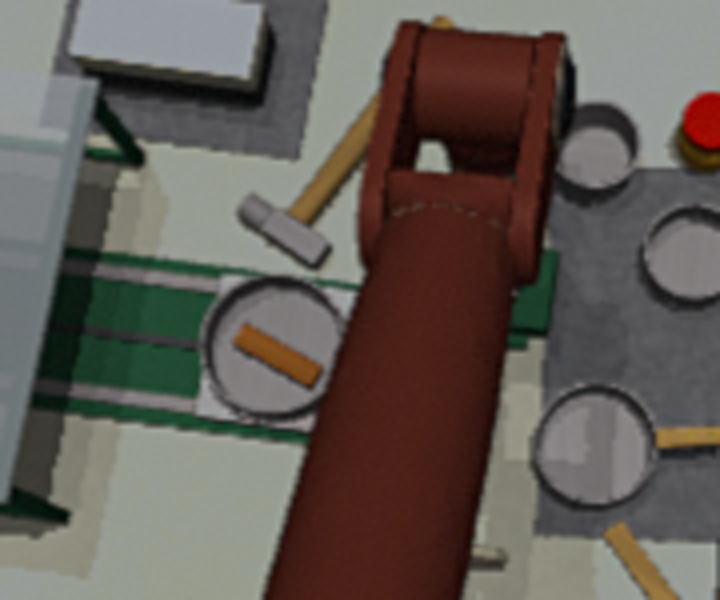

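play_rows:
  motion:
    - [[1,-0.2,0,0,0,0,0],[0,-0.2,0,0,0,0,0],[0,-0.2,0,0,0,0,0],[0,-0.2,0,-4,0,0,0],[0,-0.2,0,-8,0,0,0],[0,5,-4,-12,0,0,0],[0,11,-8,-15,0,0,0],[0,15,-12,-15,0,0,0],[0,15,-12,-15,0,0,0],[0,15,-12,-15,0,0,0]]

```text
t: 10.68
tool_pos: [0.5438, 0.1956, 0.2153]
tool_rot: [2.205, 2.212, -0.032]
contact_force: [-0.5, -0.9, 0.1]
opening: 0.0425
```

```bash
python3 - <<'E'
from h import *
st(); im=snap('wrist','w2')
E
```

```text
t 10.68 pos [0.5438 0.1956 0.2153] yaw 90.18 q [13. -2. 99. -2. 83. 13.] F [-0.5 -0.9  0.1] open 0.0425
```

View pics/w2.png

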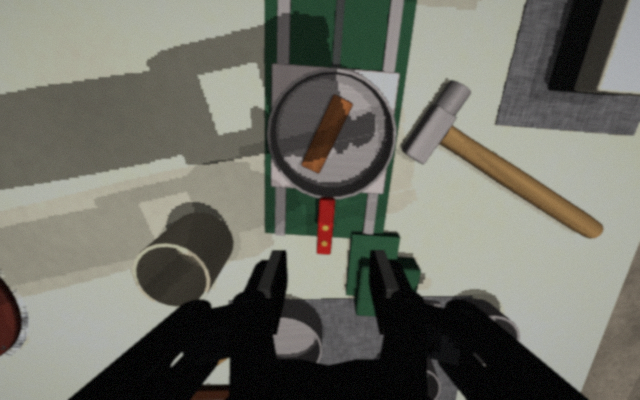

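```bash
python3 - <<'E'
from h import *
im=load('w2')
cv2.imwrite('pics/w2c.png',cv2.resize(im['color'][55:265,230:430],None,fx=3,fy=3,interpolation=cv2.INTER_CUBIC)[:,:,::-1])
for p in((268,135),(397,135),(332,69),(333,199)): print(onz(im,*p,.06).round(4))
h=cv2.cvtColor(im['color'],cv2.COLOR_RGB2HSV)
m=redmask(im['color']);m[:190]=0
n,l,s,c=cv2.connectedComponentsWithStats(m)
for i in range(1,n):
    if s[i,4]>200:
        ys,xs=np.nonzero(l==i); r=cv2.minAreaRect(np.c_[xs,ys].astype(np.float32)); print(s[i],[onz(im,*q,.068).round(4).tolist() for q in cv2.boxPoints(r)])
m=((h[...,0]>4)&(h[...,0]<22)&(h[...,1]>120)&(h[...,2]>50)).astype(np.uint8); m[:85]=0;m[185:]=0;m[:,:280]=0;m[:,380:]=0
n,l,s,c=cv2.connectedComponentsWithStats(m)
for i in range(1,n):
    if s[i,4]>100:
        ys,xs=np.nonzero(l==i); r=cv2.minAreaRect(np.c_[xs,ys].astype(np.float32)); b=[onz(im,*q,.039) for q in cv2.boxPoints(r)]; print('blank',s[i],np.round(b,4).tolist(),np.mean(b,0),[np.linalg.norm(b[0]-b[1]),np.linalg.norm(b[1]-b[2])])
E
```

```text
[0.4862 0.2412 0.06  ]
[0.6091 0.2414 0.06  ]
[0.5469 0.299  0.06  ]
[0.5486 0.1767 0.06  ]
[317 199  18  55 729] [[0.5302, 0.1191, 0.068], [0.5347, 0.1801, 0.068], [0.5503, 0.179, 0.068], [0.5469, 0.1178, 0.068]]
[  0 303  14  27 231] [[0.1661, 0.0511, 0.068], [0.1814, 0.0546, 0.068], [0.1743, 0.0171, 0.068], [0.1584, 0.0134, 0.068]]
blank [ 302   95   50   77 1512] [[0.5137, 0.2088, 0.039], [0.5489, 0.2776, 0.039], [0.5672, 0.2692, 0.039], [0.5331, 0.1991, 0.039]] [0.54073669 0.23866827 0.039     ] [np.float64(0.07721428683186786), np.float64(0.020149236948956675)]
```

View pics/w2c.png

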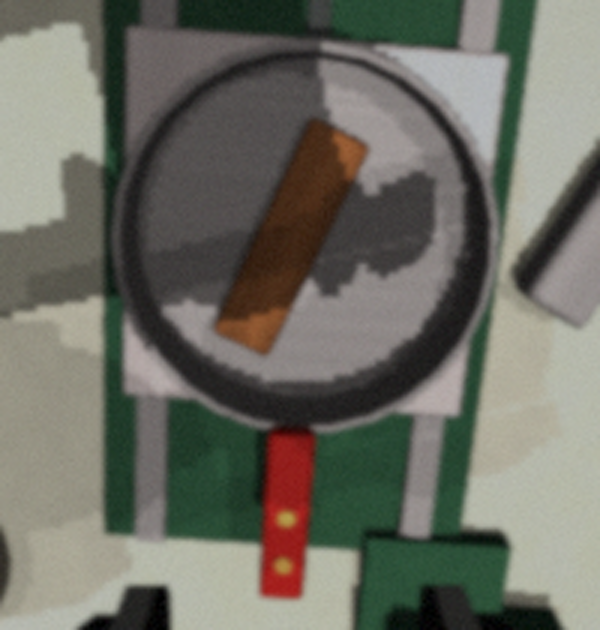

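```bash
python3 - <<'E'
from h import *
rel((.5405,.2385,.12,63),(.5405,.2385,.06,63),(.5405,.2385,.028,63),(.5405,.2385,.2,63))
E
```

```text
t 10.72 pos [0.5444 0.1946 0.2148] yaw 90.09 q [13. -2. 99. -2. 83. 13.] F [ 0.3 -1.7 -0.4] open 0.0427
(0.5405, 0.2385, 0.12, 63) -> [4.65, -0.36, 9.35] [0.3, 1.6, 27.1]
(0.5405, 0.2385, 0.06, 63) -> [4.82, -0.35, 15.35] [0.3, 1.6, 27.1]
(0.5405, 0.2385, 0.028, 63) -> [4.91, -0.34, 18.55] [0.3, 1.6, 27.1]
(0.5405, 0.2385, 0.2, 63) -> [4.43, -0.38, 1.35] [0.3, 1.6, 27.1]
```

play_rows:
  motion:
    - [[0,2.3,-0.2,4,0.1,0.8,9],[0,4.6,-0.4,8,0.3,1.6,18],[0,4.7,-0.4,10,0.3,1.6,27],[0,4.7,-0.4,12,0.3,1.6,27],[0,4.8,-0.4,15,0.3,1.6,27],[0,4.9,-0.4,17,0.3,1.6,27],[0,4.9,-0.4,18.5,0.3,1.6,27],[0,4.9,-0.4,18.5,0.3,1.6,27],[1,4.9,-0.4,18.5,0.3,1.6,27],[1,4.9,-0.4,18.5,0.3,1.6,27],[1,4.9,-0.4,18.5,0.3,1.6,27],[1,4.9,-0.4,18.5,0.3,1.6,27],[1,4.8,-0.4,15,0.3,1.6,27],[1,4.6,-0.4,10,0.3,1.6,27],[1,4.6,-0.4,6,0.3,1.6,27],[1,4.6,-0.4,6,0.3,1.6,27]]
  newtons: 50

```text
t: 12.72
tool_pos: [0.5425, 0.2397, 0.158]
tool_rot: [2.676, 1.643, 0.011]
contact_force: [0.1, 0.5, -0.2]
opening: 0.0199
```

```bash
python3 - <<'E'
from h import *
im=snap('wrist','w3'); rel((.448,-.423,.16,-8.5),(.448,-.423,.12,-8.5),(.448,-.423,.035,-8.5))
E
```

```text
t 12.78 pos [0.5409 0.2392 0.1551] yaw 63.09 q [ 17.   2. 101.   0.  77.  44.] F [-0.5  0.8 -0.5] open 0.02
(0.448, -0.423, 0.16, -8.5) -> [-63.26, 21.68, -0.57] [0.0, -0.2, 71.6]
(0.448, -0.423, 0.12, -8.5) -> [-63.27, 21.68, 3.43] [0.0, -0.2, 71.6]
(0.448, -0.423, 0.035, -8.5) -> [-63.28, 21.66, 11.93] [0.0, -0.2, 71.6]
```

View pics/w3.png

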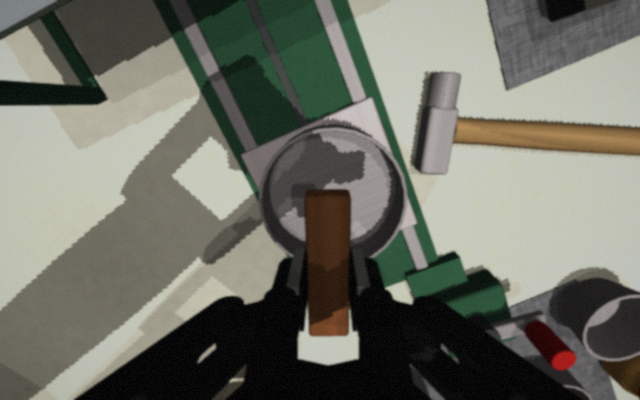

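play_rows:
  motion:
    - [[1,-6,2,0,0,0,9],[1,-12,4,0,0,0,18],[1,-18,6,0,0,0,27],[1,-24,8,0,0,0,36],[1,-30,10,0,0,0,45],[1,-36,12,0,0,0,54],[1,-42,14,0,0,0,63],[1,-48,16.5,0,0,0,72],[1,-54,18.5,0,0,0,72],[1,-59,20.5,0,0,0,72],[1,-63,21.5,1,0,0,72],[1,-63.3,21.7,5,0,0,72],[1,-63.3,21.7,9,0,0,72],[1,-63.3,21.7,12,0,0,72],[1,-63.3,21.7,12.3,0,0,72],[1,-63.3,21.7,12.3,0,0,72],[0.2,-63.3,21.7,12.3,0,0,72],[0.2,-63.3,21.7,12.3,0,0,72],[0.2,-63.3,21.7,8,0,0,72],[0.2,-63.3,21.7,3,0,0,72]]

```text
t: 15.28
tool_pos: [0.4476, -0.4229, 0.1249]
tool_rot: [-3.13, 0.244, -0.002]
contact_force: [0.3, -0.3, 0.4]
opening: 0.0345
```

```bash
python3 - <<'E'
from h import *
st(); im=snap('wrist','w4');im=snap('top','t4')
cv2.imwrite('pics/t4c.png',cv2.resize(im['color'][90:310,230:510],None,fx=2.8,fy=2.7,interpolation=cv2.INTER_CUBIC)[:,:,::-1])
E
```

```text
t 15.28 pos [ 0.4476 -0.4229  0.1249] yaw -8.91 q [-50.   7.  99.   0.  74.  49.] F [ 0.3 -0.3  0.4] open 0.0345
```

View pics/w4.png

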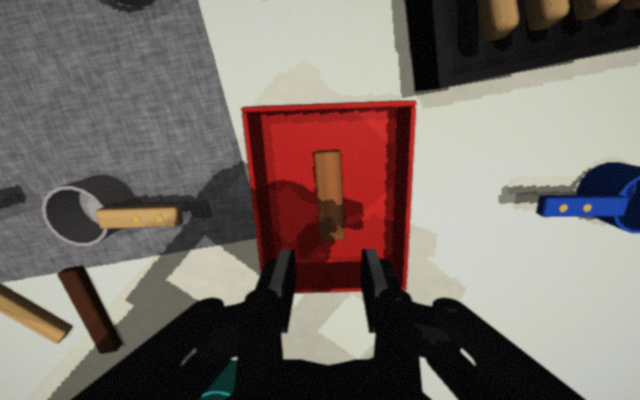

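View pics/t4c.png

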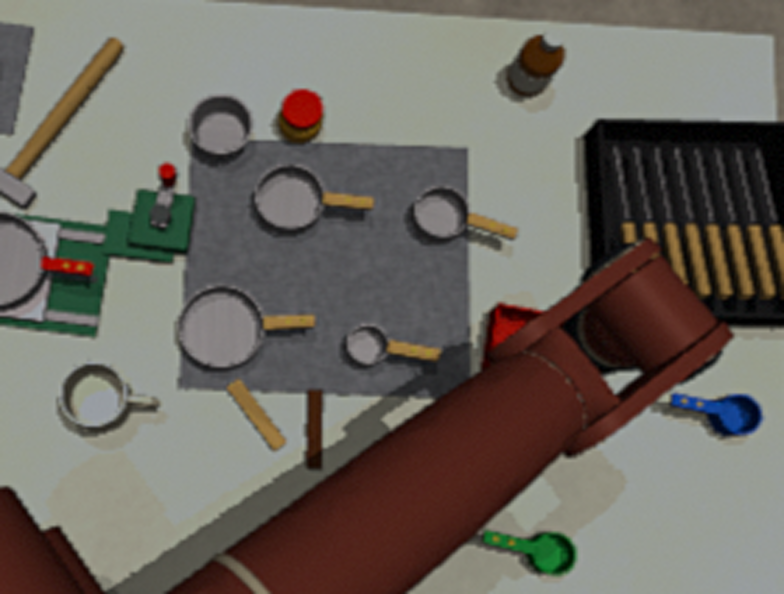

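```bash
python3 - <<'E'
from h import *
rel((.487,-.125,.2,98))
E
```

```text
t 15.38 pos [ 0.4512 -0.4272  0.1331] yaw -8.9 q [-50.   6.  98.   0.  74.  49.] F [ 0.5 -0.7  0.4] open 0.0339
(0.487, -0.125, 0.2, 98) -> [-1.05, -30.35, -6.95] [1.0, -0.1, -106.9]
```

play_rows:
  motion:
    - [[0,0,-3,-4,0,0,-10],[0,0,-8,-7,0,0,-21],[0,-0.5,-13,-7,0,0,-32],[0,-1,-18,-7,0,0,-43],[0,-1,-23,-7,0,0,-54],[0,-1,-28,-7,0,0,-64],[0,-1,-30.3,-7,0,0,-75],[0,-1,-30.3,-7,0,0,-86],[0,-1,-30.3,-7,0,0,-97],[0,-1,-30.3,-7,0,0,-107],[0,-1,-30.3,-7,0,0,-107],[0,-1,-30.3,-7,0,0,-107]]

```text
t: 16.88
tool_pos: [0.4875, -0.1256, 0.2007]
tool_rot: [2.052, 2.358, -0.0]
contact_force: [-0.2, 0.1, 0.7]
opening: 0.043
```

```bash
cat >> h.py <<'E'
def woodmask(c):
    h=cv2.cvtColor(c,cv2.COLOR_RGB2HSV); return ((h[...,0]>8)&(h[...,0]<25)&(h[...,1]>90)&(h[...,2]>90)).astype(np.uint8)
def handles(im,z=.048,amin=150):
    m=cv2.morphologyEx(woodmask(im['color']),cv2.MORPH_CLOSE,np.ones((5,5)))
    n,l,s,c=cv2.connectedComponentsWithStats(m)
    for i in range(1,n):
        if s[i,4]<amin: continue
        ys,xs=np.nonzero(l==i)
        P=np.array([onz(im,x,y,z)[:2] for x,y in zip(xs,ys)])
        (cx,cy),(w,h),a=cv2.minAreaRect((P*1000).astype(np.float32))
        b=cv2.boxPoints(((cx,cy),(w,h),a))
        e=(b[0]-b[1],b[1]-b[2]); L=max(e,key=np.linalg.norm)
        print('px',c[i].round(0),'area',s[i,4],'ctr mm',round(cx,1),round(cy,1),'size',round(w,1),round(h,1),'dir',round(float(np.degrees(np.arctan2(L[1],L[0]))),1))
E
python3 - <<'E'
from h import *
st(); im=snap('wrist','w5'); handles(im)
E
```

```text
t 16.88 pos [ 0.4875 -0.1256  0.2007] yaw 97.95 q [-23. -13. 111.  -0.  82. -31.] F [-0.2  0.1  0.7] open 0.043
px [216. 140.] area 1116 ctr mm 378.5 -95.5 size 61.7 16.9 dir -140.1
px [331. 183.] area 904 ctr mm 491.7 -124.1 size 15.6 61.1 dir 96.6
px [470. 258.] area 708 ctr mm 654.1 -188.4 size 62.3 15.7 dir -93.6
px [290. 305.] area 609 ctr mm 465.3 -274.8 size 62.4 15.8 dir -96.5
```

View pics/w5.png

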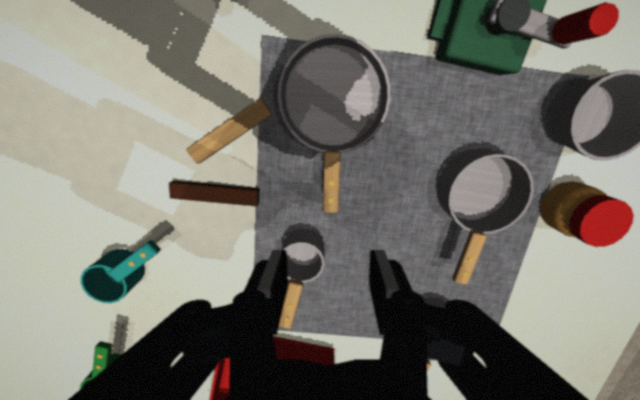

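```bash
cat >> h.py <<'E'
def hpt(mid,d,dr): 
    a=np.radians(d); return mid[0]+dr*np.cos(a),mid[1]+dr*np.sin(a)
CAR=np.array([.547,.239])
E
python3 - <<'E'
from h import *
g=hpt((.4917,-.1241),-83.4,.009); print(g)
rel((*g,.08,96.6),(*g,.028,96.6),(*g,.17,96.6))
E
```

```text
(np.float64(0.4927344343544358), np.float64(-0.13304035489040356))
t 16.93 pos [ 0.4875 -0.1256  0.2006] yaw 97.97 q [-23. -13. 111.  -0.  82. -31.] F [ 0.3 -0.1  0.2] open 0.0428
(np.float64(0.4927344343544358), np.float64(-0.13304035489040356), 0.08, 96.6) -> [-0.67, 0.3, 12.07] [0.6, 0.7, 1.4]
(np.float64(0.4927344343544358), np.float64(-0.13304035489040356), 0.028, 96.6) -> [-0.61, 0.24, 17.27] [0.6, 0.7, 1.4]
(np.float64(0.4927344343544358), np.float64(-0.13304035489040356), 0.17, 96.6) -> [-0.77, 0.39, 3.07] [0.6, 0.7, 1.4]
```

play_rows:
  motion:
    - [[0,-0.7,0.3,4,0.6,0.7,1.4],[0,-0.7,0.3,8,0.6,0.7,1.4],[0,-0.7,0.3,12,0.6,0.7,1.4],[0,-0.6,0.25,15,0.6,0.7,1.4],[0,-0.6,0.25,17.3,0.6,0.7,1.4],[0,-0.6,0.25,17.3,0.6,0.7,1.4],[0,-0.6,0.25,17.3,0.6,0.7,1.4],[1,-0.6,0.25,17.3,0.6,0.7,1.4],[1,-0.6,0.25,17.3,0.6,0.7,1.4],[1,-0.6,0.25,17.3,0.6,0.7,1.4],[1,-0.6,0.25,17.3,0.6,0.7,1.4],[1,-0.6,0.25,15.5,0.6,0.7,1.4],[1,-0.7,0.3,11,0.6,0.7,1.4],[1,-0.7,0.35,7,0.6,0.7,1.4],[1,-0.8,0.4,3,0.6,0.7,1.4],[1,-0.8,0.4,3,0.6,0.7,1.4]]
  newtons: 100

```text
t: 18.92
tool_pos: [0.495, -0.1341, 0.1755]
tool_rot: [2.085, 2.34, 0.005]
contact_force: [-0.1, -0.3, -1.1]
opening: 0.0137
```

```bash
python3 - <<'E'
from h import *
im=snap('wrist','w6'); rel((.6325,.205,.17,158.3),(.6325,.205,.08,158.3),(.6325,.205,.054,158.3)); snap('side','s6')
E
```

```text
t 18.98 pos [ 0.4936 -0.1335  0.1726] yaw 96.58 q [-23. -10. 111.   0.  79. -30.] F [-0.1 -0.3 -2.1] open 0.0139
(0.6325, 0.205, 0.17, 158.3) -> [32.04, 17.68, 0.27] [0.1, 0.2, -61.7]
(0.6325, 0.205, 0.08, 158.3) -> [32.05, 17.65, 9.27] [0.1, 0.2, -61.7]
(0.6325, 0.205, 0.054, 158.3) -> [32.05, 17.65, 11.87] [0.1, 0.2, -61.7]
```

View pics/w6.png

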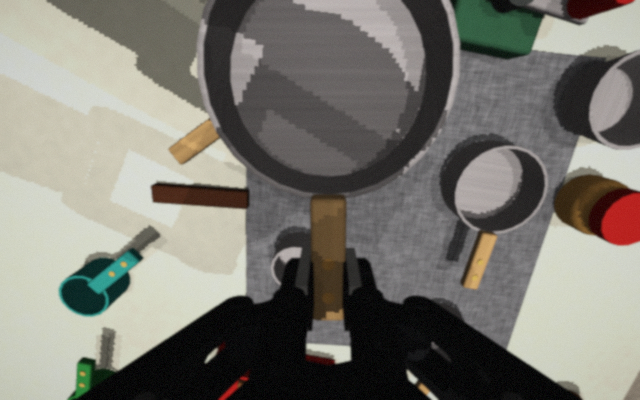

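View pics/s6.png

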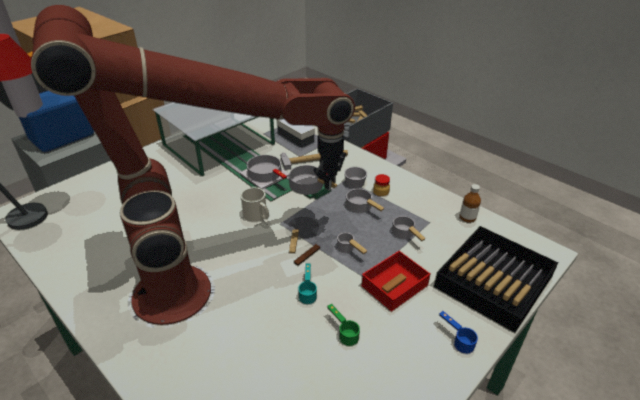

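play_rows:
  motion:
    - [[1,4.5,2.5,0,0,0,-9],[1,9,5,0,0,0,-18],[1,13.5,7.5,0,0,0,-27],[1,18,10,0,0,0,-36],[1,22.5,12.5,0,0,0,-45],[1,27,15,0,0,0,-54],[1,30.5,17,0,0,0.1,-61],[1,32,17.7,0.5,0,0.2,-61.7],[1,32,17.7,3,0,0.2,-61.7],[1,32,17.7,5,0,0.2,-61.7],[1,32,17.7,5,0,0.2,-61.7]]

```text
t: 20.4
tool_pos: [0.6291, 0.2039, 0.1165]
tool_rot: [-0.592, -3.076, 0.0]
contact_force: [-0.6, -0.6, -2.1]
opening: 0.0138
```

```bash
python3 - <<'E'
from h import *
im=snap('wrist','w7'); st()
E
```

```text
t 20.45 pos [0.6303 0.2042 0.1187] yaw 158.21 q [ 11.  13.  92.   0.  75. -57.] F [ 0.6  0.7 -1.3] open 0.0136
```

View pics/w7.png

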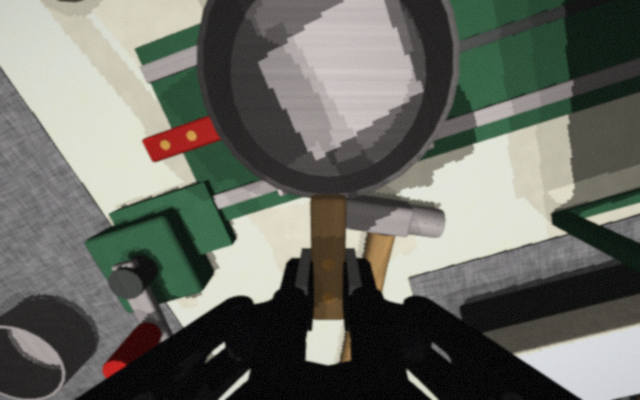

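```bash
python3 - <<'E'
from h import *
im=load('w7'); z=.1187-.028+.040
L=onz(im,197,55,z);R=onz(im,461,55,z);B=onz(im,330,197,z); d=np.array([np.cos(np.radians(158.2)),np.sin(np.radians(158.2))])
print(L,R,np.linalg.norm(L-R),(L+R)/2,B[:2]+.053*d, np.array([.6303,.2042])+.092*d)
rel((.6325,.205,.08,158.3),(.6325,.205,.0545,158.3))
E
```

```text
[0.51942037 0.19332239 0.1307    ] [0.55725318 0.287427   0.1307    ] 0.10142484204551179 [0.53833678 0.2403747  0.1307    ] [0.54221251 0.23930338] [0.5448793  0.23836584]
t 20.45 pos [0.6303 0.2042 0.1187] yaw 158.21 q [ 11.  13.  92.   0.  75. -57.] F [ 0.6  0.7 -1.3] open 0.0136
(0.6325, 0.205, 0.08, 158.3) -> [-0.2, 0.15, 3.87] [0.0, -0.4, -0.1]
(0.6325, 0.205, 0.0545, 158.3) -> [-0.21, 0.15, 6.42] [0.0, -0.4, -0.1]
```

play_rows:
  motion:
    - [[1,-0.3,0.15,2,0,-0.4,0],[1,-0.3,0.15,4,0,-0.4,0],[1,-0.3,0.15,5.3,0,-0.4,0],[1,-0.3,0.15,6.2,0,-0.4,0],[1,-0.3,0.15,6.4,0,-0.4,0],[1,-0.3,0.15,6.4,0,-0.4,0],[1,-0.3,0.15,6.4,0,-0.4,0]]

```text
t: 21.32
tool_pos: [0.6337, 0.2048, 0.0552]
tool_rot: [0.593, 3.084, 0.001]
contact_force: [0.1, -0.5, -0.2]
opening: 0.0139
```

```bash
python3 - <<'E'
from h import *
st()
E
```

```text
t 21.32 pos [0.6337 0.2048 0.0552] yaw 158.21 q [ 12.  17.  94.  -0.  69. -57.] F [ 0.1 -0.5 -0.2] open 0.0139
```

play_rows:
  motion:
    - [[0.2,0,0,0.1,0,0,0],[0.2,0,0,0.1,0,0,0],[0.2,0,0,0.1,0,0,0],[0.2,0,0,-4,0,0,0],[0.2,0,0,-8,0,0,0],[0,-2,0,-12,0,0,0],[0,-2,0,-14,0,0,0],[0,-2,0,-14,0,0,0]]

```text
t: 22.32
tool_pos: [0.6526, 0.1977, 0.1969]
tool_rot: [0.593, 3.081, 0.003]
contact_force: [-0.4, 0.4, -0.1]
opening: 0.043
```

```bash
python3 - <<'E'
from h import *
st();im=snap('wrist','w8'); handles(im,.073)
E
```

```text
t 22.32 pos [0.6526 0.1977 0.1969] yaw 158.21 q [ 11.  12.  86.   0.  82. -58.] F [-0.4  0.4 -0.1] open 0.043
px [325. 134.] area 166 ctr mm 602.6 215.7 size 12.0 12.2 dir 151.1
px [328. 185.] area 270 ctr mm 642.4 201.3 size 13.4 21.4 dir 157.6
px [350. 267.] area 3044 ctr mm 738.1 185.5 size 19.6 195.0 dir 149.5
px [ 19. 309.] area 515 ctr mm 647.6 -148.5 size 51.5 14.4 dir -92.8
px [609. 380.] area 641 ctr mm 975.5 418.0 size 38.7 69.9 dir 157.9
px [587. 381.] area 178 ctr mm 971.3 389.2 size 12.2 30.7 dir 98.1
```

View pics/w8.png

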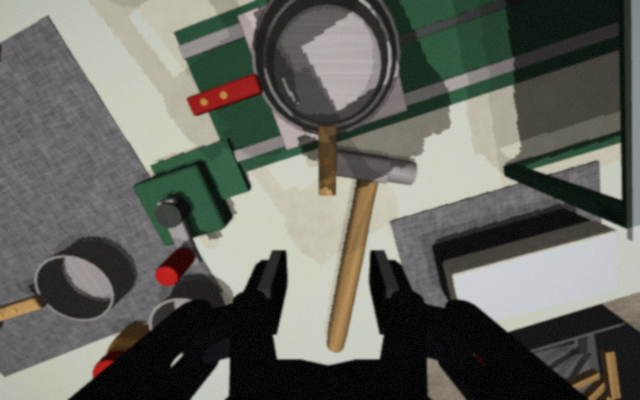

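```bash
python3 - <<'E'
from h import *
rel((.653,-.195,.2,86.4))
E
```

```text
t 22.38 pos [0.6514 0.1976 0.1946] yaw 158.22 q [ 11.  12.  86.  -0.  82. -58.] F [-0.8  0.2 -0.1] open 0.0424
(0.653, -0.195, 0.2, 86.4) -> [-14.71, -36.4, -0.54] [0.0, 0.0, 71.8]
```

play_rows:
  motion:
    - [[0,-2,-5,-0.5,0,0,10],[0,-4,-10,-0.5,0,0,20],[0,-6,-15,-0.5,0,0,30],[0,-8,-20,-0.5,0,0,40],[0,-10,-25,-0.5,0,0,50],[0,-12,-30,-0.5,0,0,60],[0,-14,-34.5,-0.5,0,0,70],[0,-14.7,-36.4,-0.5,0,0,71.8],[0,-14.7,-36.4,-0.5,0,0,71.8],[0,-14.7,-36.4,-0.5,0,0,71.8]]

```text
t: 23.62
tool_pos: [0.6526, -0.1932, 0.1986]
tool_rot: [-2.286, -2.153, -0.001]
contact_force: [0.6, -0.1, -0.5]
opening: 0.0423
```

```bash
python3 - <<'E'
from h import *
im=snap('wrist','w9'); handles(im,.048)
g=hpt((.6541,-.1884),-93.6,.012); print(g)
rel((*g,.08,86.4),(*g,.028,86.4),(*g,.17,86.4))
E
```

```text
px [ 52. 102.] area 1609 ctr mm 406.1 -97.6 size 79.4 17.0 dir -140.3
px [331. 182.] area 913 ctr mm 655.4 -188.4 size 61.1 15.2 dir -93.8
px [162. 268.] area 723 ctr mm 466.6 -274.5 size 62.1 15.9 dir -96.8
px [321. 329.] area 542 ctr mm 633.4 -366.0 size 62.4 15.1 dir -105.9
(np.float64(0.6533465137656482), np.float64(-0.20037632074113926))
t 23.68 pos [ 0.6528 -0.1931  0.199 ] yaw 86.57 q [-23.  12.  86.   0.  82. -19.] F [-0.1 -0.5 -0.5] open 0.0429
(np.float64(0.6533465137656482), np.float64(-0.20037632074113926), 0.08, 86.4) -> [-0.74, 0.1, 11.9] [-0.0, -0.1, 0.2]
(np.float64(0.6533465137656482), np.float64(-0.20037632074113926), 0.028, 86.4) -> [-0.75, 0.1, 17.1] [-0.0, -0.1, 0.2]
(np.float64(0.6533465137656482), np.float64(-0.20037632074113926), 0.17, 86.4) -> [-0.73, 0.1, 2.9] [-0.0, -0.1, 0.2]
```

View pics/w9.png

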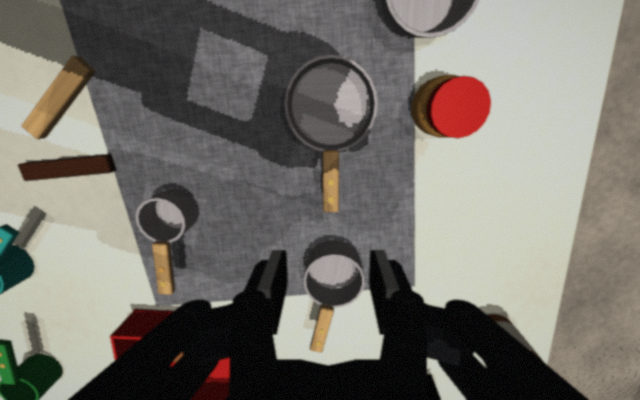

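play_rows:
  motion:
    - [[0,-0.75,0.2,5,0,0,0.2],[0,-0.75,0.2,9,0,0,0.2],[0,-0.75,0.2,13,0,0,0.2],[0,-0.75,0.2,16,0,0,0.2],[0,-0.75,0.2,17.1,0,0,0.2],[0,-0.75,0.2,17.1,0,0,0.2],[1,-0.75,0.2,17.1,0,0,0.2],[1,-0.75,0.2,17.1,0,0,0.2],[1,-0.75,0.2,17.1,0,0,0.2],[1,-0.75,0.2,17.1,0,0,0.2],[1,-0.75,0.2,15.5,0,0,0.2],[1,-0.75,0.2,11,0,0,0.2],[1,-0.75,0.2,7,0,0,0.2],[1,-0.75,0.2,3,0,0,0.2],[1,-0.75,0.2,3,0,0,0.2]]
  newtons: 100

```text
t: 25.55
tool_pos: [0.6567, -0.2017, 0.1747]
tool_rot: [2.285, 2.145, 0.006]
contact_force: [1.1, -0.5, -1.8]
opening: 0.0136
```

```bash
python3 - <<'E'
from h import *
im=snap('wrist','w10'); rel((.4637,.2178,.17,14.3),(.4637,.2178,.12,14.3))
E
```

```text
t 25.6 pos [ 0.6552 -0.201   0.1713] yaw 86.38 q [-23.  13.  87.   0.  80. -20.] F [ 0.6 -0.4 -2. ] open 0.0134
(0.4637, 0.2178, 0.17, 14.3) -> [40.59, -21.76, 0.04] [0.2, -0.1, 72.1]
(0.4637, 0.2178, 0.12, 14.3) -> [40.59, -21.78, 5.04] [0.2, -0.1, 72.1]
```

View pics/w10.png

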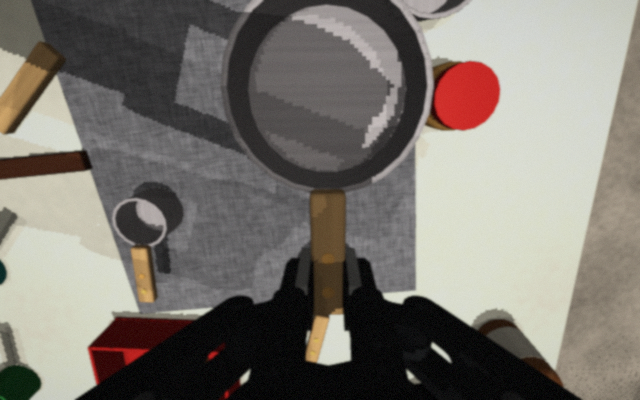

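play_rows:
  motion:
    - [[1,5,-2.7,0,0,0,9],[1,10,-5.4,0,0,0,18],[1,15,-8.1,0,0,0,27],[1,20,-10.8,0,0,0,36],[1,25,-13.5,0,0,0,45],[1,30,-16.2,0,0,0,54],[1,35,-18.9,0,0,0,63],[1,39.5,-21.3,0,0,0,72],[1,40.6,-21.8,1,0.2,0,72],[1,40.6,-21.8,4,0.2,0,72],[1,40.6,-21.8,5,0.2,0,72],[1,40.6,-21.8,5,0.2,0,72]]

```text
t: 27.1
tool_pos: [0.4625, 0.2169, 0.1185]
tool_rot: [-3.116, -0.392, 0.004]
contact_force: [0.6, -0.9, -0.7]
opening: 0.0134
```

```bash
python3 - <<'E'
from h import *
im=snap('wrist','w11'); rel((.4637,.2178,.08,14.3),(.4637,.2178,.060,14.3))
E
```

```text
t 27.15 pos [0.4634 0.2172 0.1199] yaw 14.34 q [ 17.  -7. 113.   0.  74.  92.] F [ 0.4  0.1 -1.1] open 0.0134
(0.4637, 0.2178, 0.08, 14.3) -> [0.04, -0.04, 3.99] [-0.1, 0.0, 0.0]
(0.4637, 0.2178, 0.06, 14.3) -> [0.04, -0.04, 5.99] [-0.1, 0.0, 0.0]
```

View pics/w11.png

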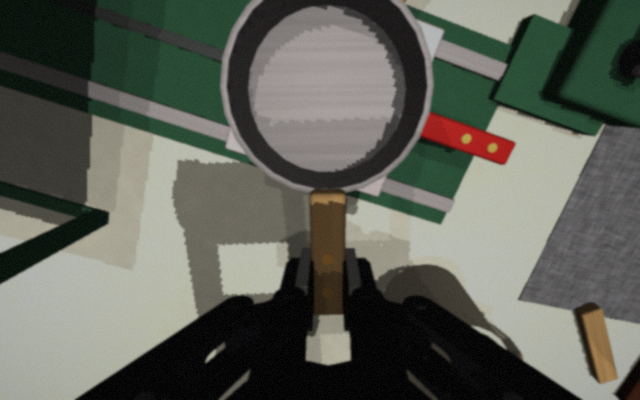

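```bash
python3 - <<'E'
from h import *
im=load('w8')
cv2.imwrite('pics/w8c.png',cv2.resize(im['color'][0:200,230:430],None,fx=3.5,fy=3,interpolation=cv2.INTER_CUBIC)[:,:,::-1])
E
```

```text
(no output)
```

View pics/w8c.png

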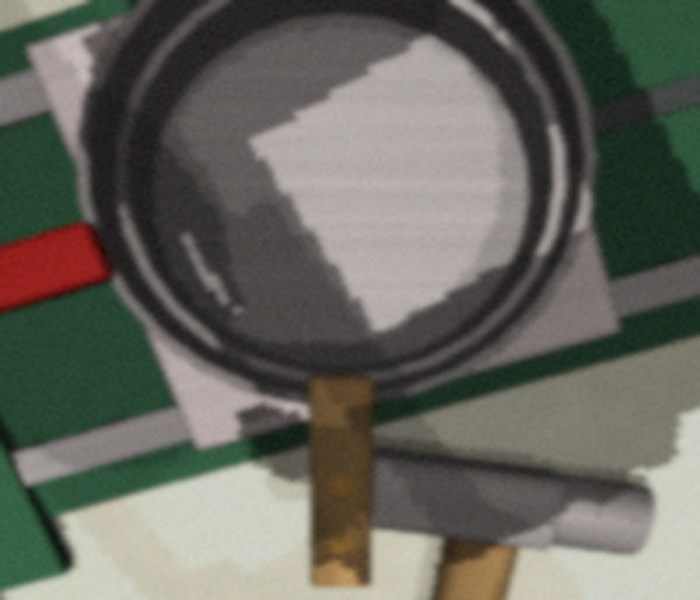

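```bash
python3 - <<'E'
from h import *
im=load('w8')
L=onz(im,263.7,50,.065);R=onz(im,392.3,50,.065);print(L,R,np.linalg.norm(L-R))
L2=onz(im,253,50,.06);R2=onz(im,400,50,.06);print(L2,R2,np.linalg.norm(L2-R2))
print((L+R)/2,(L2+R2)/2)
# handle corners tip
A=onz(im,230+312/3.5,583/3,.073);B=onz(im,230+368/3.5,583/3,.073);C=onz(im,230+312/3.5,378/3,.073);D=onz(im,230+370/3.5,378/3,.073)
t=(A+B)/2;b=(C+D)/2;print(t,b,np.linalg.norm(t-b)); d=(t-b)/np.linalg.norm(t-b); print('centre', t-.113*d, np.degrees(np.arctan2(d[1],d[0])))
E
```

```text
[0.52214143 0.19408052 0.065     ] [0.56094832 0.29079558 0.065     ] 0.10421026173428546
[0.51786887 0.18529015 0.06      ] [0.56303588 0.297856   0.06      ] 0.12128945254787316
[0.54154488 0.24243805 0.065     ] [0.54045237 0.24157308 0.06      ]
[0.65246714 0.19699584 0.073     ] [0.59636952 0.21983984 0.073     ] 0.06057054708583615
centre [0.5478118  0.23961345 0.073     ] -22.157070027372644
```

play_rows:
  motion:
    - [[1,0.05,0,2,0,0,0],[1,0.05,0,4,0,0,0],[1,0.05,0,5.2,0,0,0],[1,0.05,0,5.8,0,0,0],[1,0.05,0,6,0,0,0],[1,0.05,0,6,0,0,0],[1,0.05,0,6,0,0,0]]

```text
t: 28.02
tool_pos: [0.4646, 0.2176, 0.0606]
tool_rot: [-3.116, -0.392, -0.002]
contact_force: [0.7, 0.2, 0.4]
opening: 0.0137
```

```bash
python3 - <<'E'
from h import *
st();snap('wrist','w12')
E
```

```text
t 28.02 pos [0.4646 0.2176 0.0606] yaw 14.34 q [ 17.  -2. 115.   0.  67.  92.] F [0.7 0.2 0.4] open 0.0137
```

View pics/w12.png

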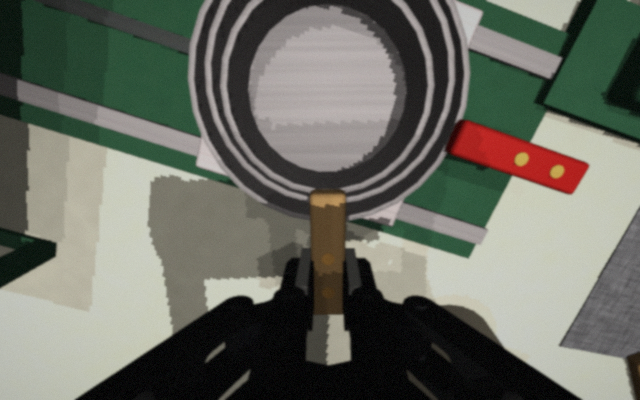

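play_rows:
  motion:
    - [[0.2,0,0,0,0,0,0],[0.2,0,0,0,0,0,0],[0.2,0,0,0,0,0,0],[0.2,0,0,-4,0,0,0],[0.2,0,0,-8,0,0,0],[0,-2,0,-12,0,0,0],[0,-2,0,-14,0,0,0],[0,-2,0,-14,0,0,0]]

```text
t: 29.08
tool_pos: [0.4462, 0.2127, 0.202]
tool_rot: [-3.115, -0.392, -0.008]
contact_force: [-0.2, 0.1, -0.3]
opening: 0.0427
```

```bash
python3 - <<'E'
from h import *
im=snap('wrist','w13'); handles(im,.078); rel((.632,-.38,.2,74.1))
E
```

```text
px [373.   7.] area 319 ctr mm 598.3 215.5 size 11.3 19.6 dir 104.2
px [328. 156.] area 1091 ctr mm 478.0 221.3 size 58.3 15.1 dir -165.3
px [548. 286.] area 986 ctr mm 406.3 -26.9 size 78.6 15.1 dir -140.9
t 29.12 pos [0.4453 0.2125 0.2001] yaw 14.34 q [ 17. -14. 112.   0.  83.  92.] F [-0. -0.  0.] open 0.0426
(0.632, -0.38, 0.2, 74.1) -> [3.41, 62.02, -0.04] [-0.0, -0.1, -59.8]
```

View pics/w13.png

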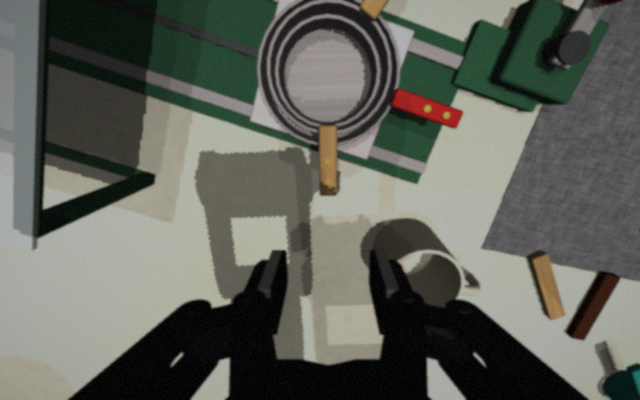

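play_rows:
  motion:
    - [[0,0.3,5.5,0,0,0,-8],[0,0.6,11,0,0,0,-16],[0,0.9,17,0,0,0,-24],[0,1.2,23,0,0,0,-32],[0,1.5,29,0,0,0,-40],[0,1.8,35,0,0,0,-48],[0,2.2,41,0,0,0,-56],[0,2.6,47,0,0,0,-60],[0,3,53,0,0,0,-60],[0,3.3,59,0,0,0,-60],[0,3.4,62,0,0,0,-60],[0,3.4,62,0,0,0,-60],[0,3.4,62,0,0,0,-60]]

```text
t: 30.75
tool_pos: [0.6312, -0.3788, 0.1968]
tool_rot: [-2.5, -1.896, -0.002]
contact_force: [0.2, 0.7, 1.0]
opening: 0.0426
```

```bash
python3 - <<'E'
from h import *
im=snap('wrist','w14'); handles(im,.048); st()
E
```

```text
px [129. 132.] area 1059 ctr mm 467.1 -276.3 size 61.6 16.2 dir -97.3
px [616. 156.] area 496 ctr mm 905.5 -422.2 size 25.5 33.2 dir 95.0
px [328. 174.] area 912 ctr mm 633.7 -367.3 size 60.2 14.9 dir -106.9
px [594. 194.] area 418 ctr mm 883.8 -458.4 size 34.5 23.9 dir -159.8
px [191. 256.] area 1035 ctr mm 469.2 -412.1 size 19.0 71.3 dir 174.8
px [335. 336.] area 1017 ctr mm 588.3 -554.3 size 112.2 16.0 dir -165.8
px [352. 349.] area 720 ctr mm 601.7 -578.8 size 87.5 16.0 dir -164.2
t 30.8 pos [ 0.6313 -0.3785  0.1976] yaw 74.38 q [-37.  19.  78.   0.  84. -21.] F [-0.2 -0.   0.4] open 0.0427
```

View pics/w14.png

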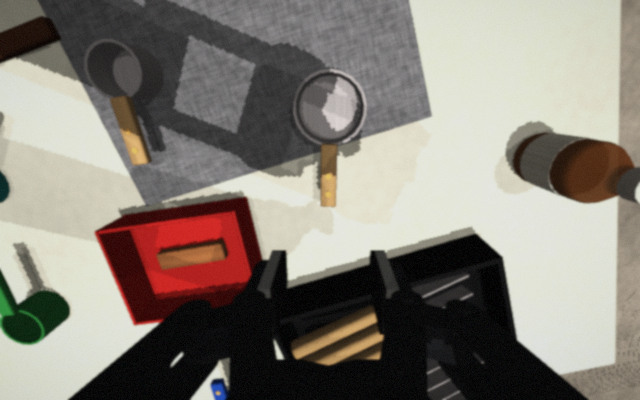

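```bash
python3 - <<'E'
from h import *
im=load('w14')
for z in(.03,.06): print([onz(im,*p,z).round(3).tolist() for p in((275,308),(475,238),(500,262))])
g=hpt((.6337,-.3673),-106.5,.015); print(g)
rel((*g,.08,73.5),(*g,.028,73.5),(*g,.17,73.5))
E
```

```text
[[0.527, -0.511, 0.03], [0.77, -0.483, 0.03], [0.794, -0.521, 0.03]]
[[0.539, -0.491, 0.06], [0.759, -0.466, 0.06], [0.78, -0.5, 0.06]]
(np.float64(0.6294397698294412), np.float64(-0.3816822960230229))
t 30.8 pos [ 0.6313 -0.3785  0.1976] yaw 74.38 q [-37.  19.  78.   0.  84. -21.] F [-0.2 -0.   0.4] open 0.0427
(np.float64(0.6294397698294412), np.float64(-0.3816822960230229), 0.08, 73.5) -> [-0.39, -0.08, 11.76] [-0.1, -0.2, 0.9]
(np.float64(0.6294397698294412), np.float64(-0.3816822960230229), 0.028, 73.5) -> [-0.41, -0.07, 16.96] [-0.1, -0.2, 0.9]
(np.float64(0.6294397698294412), np.float64(-0.3816822960230229), 0.17, 73.5) -> [-0.36, -0.09, 2.76] [-0.1, -0.2, 0.9]
```

play_rows:
  motion:
    - [[0,-0.4,-0.1,5,0,0,0.9],[0,-0.4,-0.1,9,0,0,0.9],[0,-0.4,-0.1,13,0,0,0.9],[0,-0.4,-0.1,16,0,0,0.9],[0,-0.4,-0.1,17,0,0,0.9],[0,-0.4,-0.1,17,0,0,0.9],[1,-0.4,-0.1,17,0,0,0.9],[1,-0.4,-0.1,17,0,0,0.9],[1,-0.4,-0.1,17,0,0,0.9],[1,-0.4,-0.1,17,0,0,0.9],[1,-0.4,-0.1,15.5,0,0,0.9],[1,-0.4,-0.1,11,0,0,0.9],[1,-0.4,-0.1,7,0,0,0.9],[1,-0.4,-0.1,3,0,0,0.9],[1,-0.4,-0.1,3,0,0,0.9]]
  newtons: 100

```text
t: 32.67
tool_pos: [0.6313, -0.3834, 0.1735]
tool_rot: [2.513, 1.876, 0.006]
contact_force: [-0.6, 0.0, -0.5]
opening: 0.0139
```

```bash
python3 - <<'E'
from h import *
im=snap('wrist','w15'); rel((.5981,.3006,.17,230.3),(.5981,.3006,.12,230.3))
E
```

```text
t 32.73 pos [ 0.6301 -0.3825  0.1701] yaw 73.49 q [-37.  20.  79.   0.  81. -21.] F [ 0.7  0.7 -1.2] open 0.0139
(0.5981, 0.3006, 0.17, 230.3) -> [64.58, -22.48, 0.07] [0.2, 0.1, -156.8]
(0.5981, 0.3006, 0.12, 230.3) -> [64.57, -22.49, 5.07] [0.2, 0.1, -156.8]
```

View pics/w15.png

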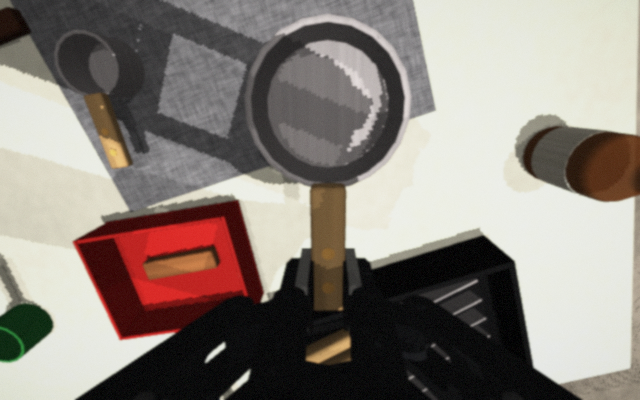

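play_rows:
  motion:
    - [[1,5,-1.8,0,0,0,-10],[1,10,-3.5,0,0,0,-20],[1,15,-5.2,0,0,0,-30],[1,20,-7,0,0,0,-40],[1,25,-8.7,0,0,0,-50],[1,30,-10.5,0,0,0,-60],[1,35,-12.2,0,0,0,-70],[1,40,-14,0,0,0,-80],[1,45,-15.7,0,0,0,-90],[1,50,-17.4,0,0,0,-100],[1,54,-19,0,0,0,-110],[1,58,-20.4,0,0,0,-120],[1,62,-21.7,0,0,0,-130],[1,64.6,-22.5,0,0,0,-140],[1,64.6,-22.5,0,0,0,-150],[1,64.6,-22.5,2,0.2,0.1,-156.8],[1,64.6,-22.5,5,0.2,0.1,-156.8],[1,64.6,-22.5,5,0.2,0.1,-156.8],[1,64.6,-22.5,5,0.2,0.1,-156.8]]

```text
t: 35.1
tool_pos: [0.5977, 0.3008, 0.1202]
tool_rot: [1.334, -2.843, 0.0]
contact_force: [0.7, 0.2, -0.5]
opening: 0.0137
```

```bash
python3 - <<'E'
from h import *
im=snap('wrist','w16'); rel((.5981,.3006,.08,230.3),(.5981,.3006,.0655,230.3))
E
```

```text
t 35.15 pos [0.5984 0.301  0.1214] yaw -129.72 q [  20.   14.   91.   -0.   75. -120.] F [ 1.2  0.3 -0.3] open 0.0133
(0.5981, 0.3006, 0.08, 230.3) -> [0.05, -0.0, 4.14] [-0.0, 0.0, -0.0]
(0.5981, 0.3006, 0.0655, 230.3) -> [0.05, -0.0, 5.59] [-0.0, 0.0, -0.0]
```

View pics/w16.png

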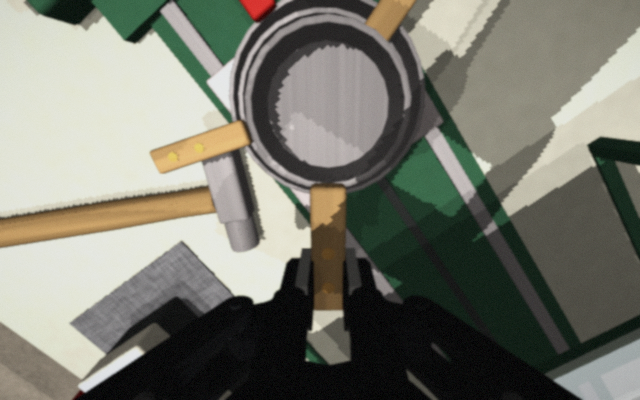

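play_rows:
  motion:
    - [[1,0,0,2,0,0,0],[1,0,0,4,0,0,0],[1,0,0,5,0,0,0],[1,0,0,5.6,0,0,0],[1,0,0,5.6,0,0,0],[1,0,0,5.6,0,0,0]]

```text
t: 35.9
tool_pos: [0.5988, 0.3011, 0.0658]
tool_rot: [-1.334, 2.843, -0.001]
contact_force: [-0.2, -0.5, 0.3]
opening: 0.0135
```

```bash
python3 - <<'E'
from h import *
st();snap('wrist','w17')
E
```

```text
t 35.9 pos [0.5988 0.3011 0.0658] yaw -129.72 q [  20.   17.   93.   -0.   70. -120.] F [-0.2 -0.5  0.3] open 0.0135
```

View pics/w17.png

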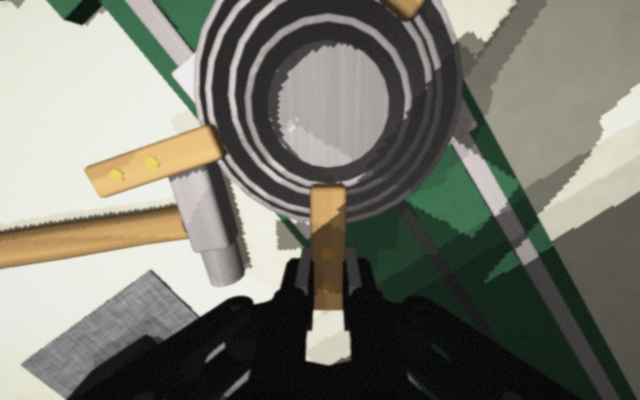

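play_rows:
  motion:
    - [[0.2,0,0,0,0,0,0],[0.2,0,0,0,0,0,0],[0.2,0,0,0,0,0,0],[0.2,0,0,-4,0,0,0],[0.2,0,0,-8,0,0,0],[0,0,0,-12,0,0,0],[0,0,0,-13.5,0,0,0],[0,0,0,-13.5,0,0,0]]

```text
t: 36.95
tool_pos: [0.599, 0.3012, 0.2016]
tool_rot: [-1.333, 2.841, -0.001]
contact_force: [-0.0, -0.2, -0.5]
opening: 0.0426
```

```bash
python3 - <<'E'
from h import *
im=snap('wrist','w18'); rel((.464,-.29,.2,83))
E
```

```text
t 37.0 pos [0.5982 0.3009 0.1997] yaw -129.72 q [  20.   10.   88.   -0.   82. -120.] F [-0.7 -0.2  0.2] open 0.0428
(0.464, -0.29, 0.2, 83) -> [54.03, -27.44, -0.03] [0.0, 0.0, 147.3]
```

View pics/w18.png

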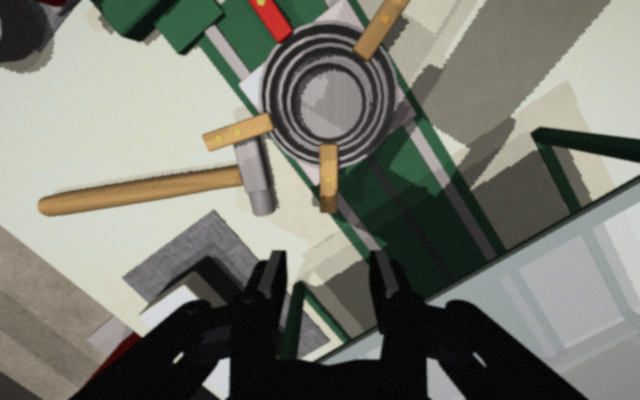

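play_rows:
  motion:
    - [[0,4,-2,0,0,0,10],[0,8,-4,0,0,0,20],[0,12,-6,0,0,0,30],[0,16,-8,0,0,0,40],[0,20,-10,0,0,0,50],[0,24,-12,0,0,0,60],[0,28,-14,0,0,0,70],[0,32,-16,0,0,0,80],[0,36,-18,0,0,0,90],[0,40,-20,0,0,0,100],[0,44,-22,0,0,0,110],[0,48,-24.5,0,0,0,120],[0,51,-26,0,0,0,130],[0,54,-27.4,0,0,0,140],[0,54,-27.4,0,0,0,147.3],[0,54,-27.4,0,0,0,147.3],[0,54,-27.4,0,0,0,147.3]]

```text
t: 39.12
tool_pos: [0.4634, -0.2888, 0.1982]
tool_rot: [-2.349, -2.083, 0.0]
contact_force: [-0.2, -1.1, -0.0]
opening: 0.0426
```

```bash
python3 - <<'E'
from h import *
im=snap('wrist','w19'); handles(im,.048); st()
E
```

```text
px [329. 174.] area 904 ctr mm 464.9 -276.4 size 61.1 15.0 dir -96.5
px [330. 287.] area 895 ctr mm 451.2 -403.5 size 18.0 69.4 dir 173.1
px [444. 393.] area 239 ctr mm 575.9 -576.3 size 35.7 17.8 dir -151.4
t 39.17 pos [ 0.4636 -0.2889  0.1986] yaw 83.1 q [-40.  -6. 105.   0.  82. -33.] F [ 0.2 -0.2 -0.5] open 0.0428
```

View pics/w19.png

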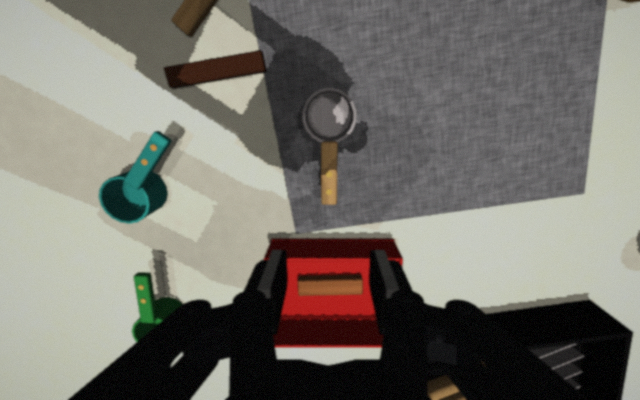

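```bash
python3 - <<'E'
from h import *
g=hpt((.4649,-.2764),-96.5,.018); print(g)
rel((*g,.08,83.5),(*g,.028,83.5),(*g,.17,83.5))
E
```

```text
(np.float64(0.46286234215217764), np.float64(-0.29428429340217854))
t 39.17 pos [ 0.4636 -0.2889  0.1986] yaw 83.1 q [-40.  -6. 105.   0.  82. -33.] F [ 0.2 -0.2 -0.5] open 0.0428
(np.float64(0.46286234215217764), np.float64(-0.29428429340217854), 0.08, 83.5) -> [-0.56, 0.0, 11.86] [-0.1, -0.0, -0.4]
(np.float64(0.46286234215217764), np.float64(-0.29428429340217854), 0.028, 83.5) -> [-0.56, 0.01, 17.06] [-0.1, -0.0, -0.4]
(np.float64(0.46286234215217764), np.float64(-0.29428429340217854), 0.17, 83.5) -> [-0.55, -0.0, 2.86] [-0.1, -0.0, -0.4]
```

play_rows:
  motion:
    - [[0,-0.55,0,5,0,0,-0.4],[0,-0.55,0,9,0,0,-0.4],[0,-0.55,0,13,0,0,-0.4],[0,-0.55,0,16,0,0,-0.4],[0,-0.55,0,17.1,0,0,-0.4],[0,-0.55,0,17.1,0,0,-0.4],[1,-0.55,0,17.1,0,0,-0.4],[1,-0.55,0,17.1,0,0,-0.4],[1,-0.55,0,17.1,0,0,-0.4],[1,-0.55,0,17.1,0,0,-0.4],[1,-0.55,0,15.5,0,0,-0.4],[1,-0.55,0,11,0,0,-0.4],[1,-0.55,0,7,0,0,-0.4],[1,-0.55,0,3,0,0,-0.4],[1,-0.55,0,3,0,0,-0.4]]
  newtons: 100

```text
t: 41.05
tool_pos: [0.4646, -0.2955, 0.1732]
tool_rot: [2.339, 2.088, 0.002]
contact_force: [0.7, -0.1, -0.5]
opening: 0.0138
```

```bash
python3 - <<'E'
from h import *
im=snap('wrist','w20'); rel((.508,.302,.17,-57.7),(.508,.302,.12,-57.7))
E
```

```text
t 41.1 pos [ 0.4634 -0.2946  0.1704] yaw 83.51 q [-40.  -5. 106.   0.  79. -34.] F [-0.  -0.  -0.9] open 0.0137
(0.508, 0.302, 0.17, -57.7) -> [59.78, -2.31, -0.01] [0.1, -0.1, 141.2]
(0.508, 0.302, 0.12, -57.7) -> [59.79, -2.32, 4.99] [0.1, -0.1, 141.2]
```

View pics/w20.png

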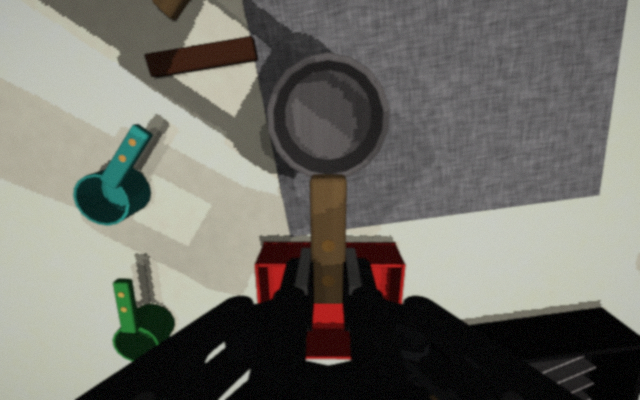

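play_rows:
  motion:
    - [[1,4.5,-0.2,0,0,0,10],[1,9,-0.4,0,0,0,20],[1,13.5,-0.5,0,0,0,30],[1,18,-0.7,0,0,0,40],[1,22.5,-0.9,0,0,0,50],[1,27,-1,0,0,0,60],[1,31.5,-1.2,0,0,0,70],[1,36,-1.4,0,0,0,80],[1,40.5,-1.6,0,0,0,90],[1,45,-1.8,0,0,0,100],[1,49.5,-2,0,0,0,110],[1,54,-2.1,0,0,0,120],[1,58,-2.3,0,0,0,130],[1,59.8,-2.3,0,0,0,140],[1,59.8,-2.3,1,0,0,141.2],[1,59.8,-2.3,3,0,0,141.2],[1,59.8,-2.3,5,0,0,141.2],[1,59.8,-2.3,5,0,0,141.2]]

```text
t: 43.35
tool_pos: [0.5062, 0.3004, 0.1161]
tool_rot: [2.747, -1.514, -0.004]
contact_force: [0.3, 0.4, -0.4]
opening: 0.0133
```

```bash
python3 - <<'E'
from h import *
im=snap('wrist','w21'); rel((.508,.302,.09,-57.7),(.508,.302,.0705,-57.7))
E
```

```text
t 43.4 pos [0.5072 0.3011 0.1179] yaw -57.71 q [ 24.   4. 103.  -0.  74. 171.] F [ 0.4 -0.5 -0.5] open 0.0136
(0.508, 0.302, 0.09, -57.7) -> [-0.04, -0.12, 2.79] [0.2, -0.1, -0.0]
(0.508, 0.302, 0.0705, -57.7) -> [-0.04, -0.13, 4.74] [0.2, -0.1, -0.0]
```

View pics/w21.png

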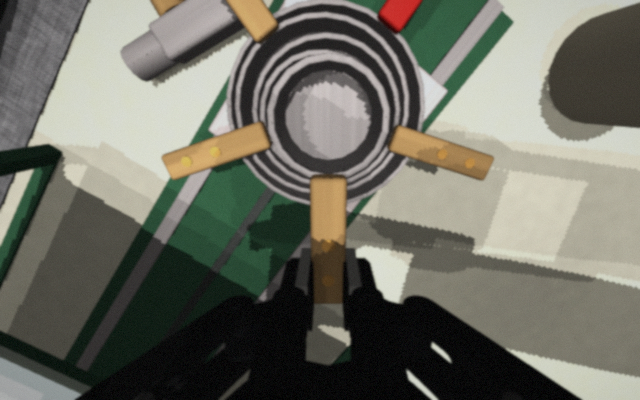

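play_rows:
  motion:
    - [[1,0,-0.1,2,0.2,0,0],[1,0,-0.1,3.5,0.2,0,0],[1,0,-0.1,4.4,0.2,0,0],[1,0,-0.1,4.7,0.2,0,0],[1,0,-0.1,4.7,0.2,0,0],[1,0,-0.1,4.7,0.2,0,0]]

```text
t: 44.15
tool_pos: [0.5085, 0.3017, 0.0717]
tool_rot: [-2.751, 1.515, -0.003]
contact_force: [-0.4, -0.9, -0.4]
opening: 0.0135
```

```bash
python3 - <<'E'
from h import *
st();snap('wrist','w22')
E
```

```text
t 44.15 pos [0.5085 0.3017 0.0717] yaw -57.7 q [ 24.   7. 104.  -0.  69. 171.] F [-0.4 -0.9 -0.4] open 0.0135
```

View pics/w22.png

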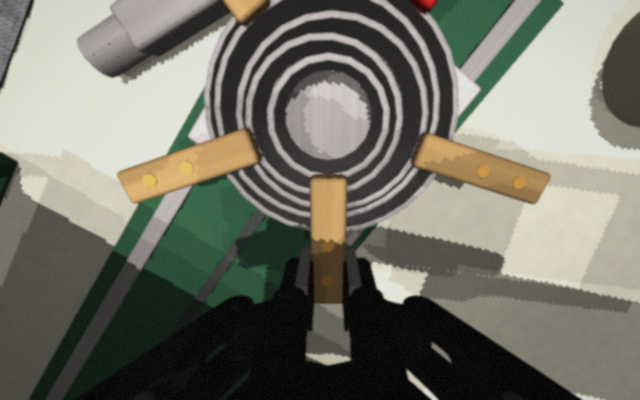

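play_rows:
  motion:
    - [[1,0,0,0.2,0,0,0],[1,0,0,0.2,0,0,0],[0.2,0,0,0.2,0,0,0],[0.2,0,0,0.2,0,0,0],[0.2,0,0,0.2,0,0,0],[0.2,0,0,-4,0,0,0],[0.2,0,0,-8,0,0,0],[0,0,0,-12,0,0,0],[0,0,0,-13,0,0,0],[0,0,0,-13,0,0,0]]

```text
t: 45.45
tool_pos: [0.5083, 0.3018, 0.2018]
tool_rot: [-2.75, 1.515, -0.004]
contact_force: [0.1, 0.1, -1.9]
opening: 0.0426
```

```bash
python3 - <<'E'
from h import *
st();im=snap('wrist','w23'); handles(im,.08); s=snap('side','s23')
cv2.imwrite('pics/s23c.png',cv2.resize(s['color'][110:230,210:350],None,fx=5,fy=5,interpolation=cv2.INTER_CUBIC)[:,:,::-1])
E
```

```text
t 45.45 pos [0.5083 0.3018 0.2018] yaw -57.7 q [ 24.  -1.  99.  -0.  81. 171.] F [ 0.1  0.1 -1.9] open 0.0426
px [210.  17.] area 843 ctr mm 660.8 228.3 size 16.8 29.8 dir 149.1
px [271.  28.] area 1352 ctr mm 618.2 210.3 size 15.8 51.8 dir 157.6
px [256. 135.] area 1374 ctr mm 589.8 289.7 size 63.3 16.2 dir -129.9
px [409. 137.] area 1310 ctr mm 477.3 221.0 size 61.5 15.9 dir -165.7
px [328. 170.] area 1142 ctr mm 520.2 283.0 size 15.9 56.6 dir 121.7
```

View pics/w23.png

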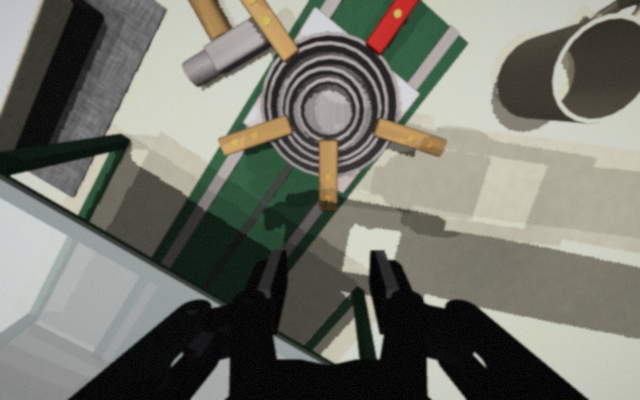

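View pics/s23c.png

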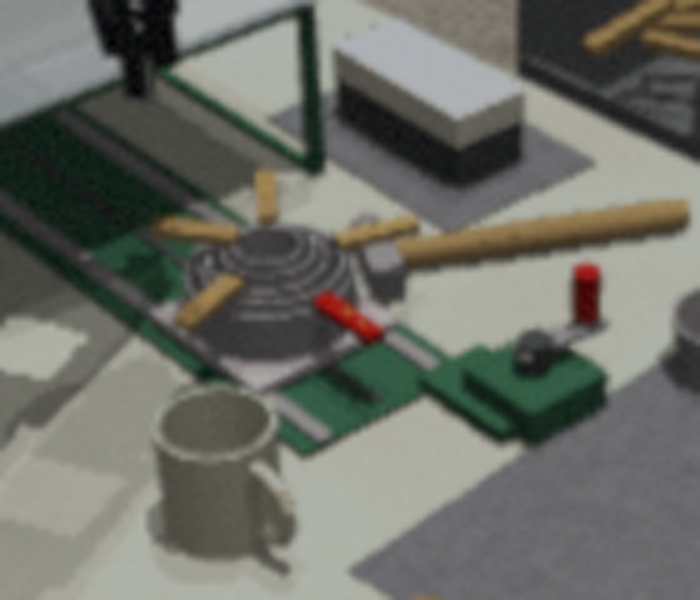

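```bash
python3 - <<'E'
from h import *
rel((.662,.048,.2,90))
E
```

```text
t 45.55 pos [0.5072 0.3012 0.1994] yaw -57.71 q [ 24.  -0.  99.  -0.  82. 171.] F [-0.8 -0.4 -0.2] open 0.0429
(0.662, 0.048, 0.2, 90) -> [29.68, 0.44, -0.04] [0.1, 0.1, -147.7]
```

play_rows:
  motion:
    - [[0,3,0,0,0,0,-10],[0,6,0,0,0,0,-20],[0,9,0,0,0,0,-30],[0,12,0,0,0,0,-40],[0,15,0,0,0,0,-50],[0,18,0,0,0,0,-60],[0,21,0.2,0,0,0,-70],[0,24,0.3,0,0,0,-80],[0,27,0.4,0,0,0,-90],[0,29.7,0.4,0,0,0,-100],[0,29.7,0.4,0,0,0,-110],[0,29.7,0.4,0,0,0,-120],[0,29.7,0.4,0,0,0,-130],[0,29.7,0.4,0,0,0,-140],[0,29.7,0.4,0,0,0,-147.7],[0,29.7,0.4,0,0,0,-147.7],[0,29.7,0.4,0,0,0,-147.7]]

```text
t: 47.68
tool_pos: [0.6619, 0.0481, 0.1981]
tool_rot: [-2.223, -2.218, 0.005]
contact_force: [0.5, -0.2, 0.4]
opening: 0.0425
```

```bash
python3 - <<'E'
from h import *
st(); im=snap('wrist','w24')
n,l,s,c=cv2.connectedComponentsWithStats(redmask(im['color']))
for i in range(1,n):
    if s[i,4]>30: print(s[i].tolist(),c[i].round(1),onz(im,*c[i],.098))
c=im['color'][100:300,240:440]; cv2.imwrite('pics/w24c.png',cv2.resize(c,None,fx=3,fy=3,interpolation=cv2.INTER_CUBIC)[:,:,::-1])
E
```

```text
t 47.67 pos [0.6619 0.0481 0.1981] yaw 89.89 q [-2.  9. 89. -0. 82. -2.] F [ 0.5 -0.2  0.4] open 0.0425
[171, 35, 25, 82, 1410] [182.5  75.9] [0.55469741 0.14658944 0.098     ]
[318, 205, 24, 22, 421] [329.9 215.6] [0.66301574 0.03635704 0.098     ]
```

View pics/w24.png

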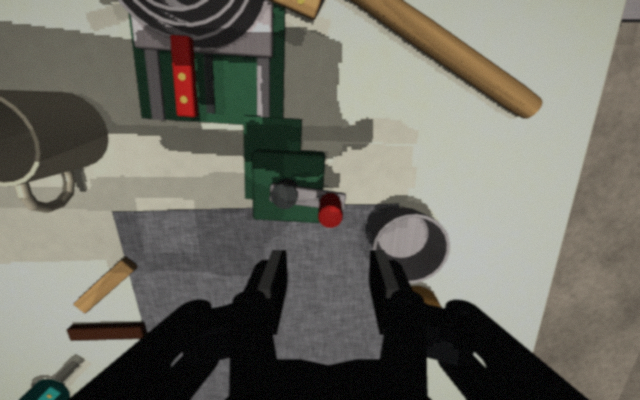

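View pics/w24c.png

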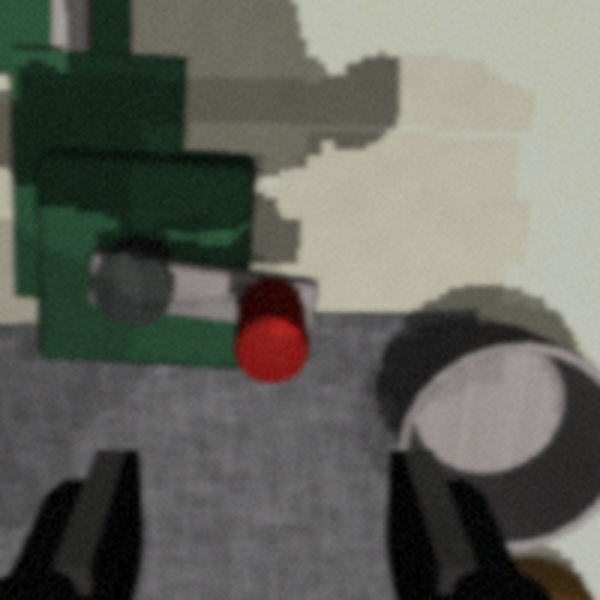

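```bash
python3 - <<'E'
from h import *
im=load('w24')
for z in(.054,.062): print('hub',onz(im,284,195,z))
print('knob',onz(im,329.9,214.8,.098))
s=load('side0'); f=onz(s,273,143,0); print(f)
for a in (-2,-3): 
    R=Ro.from_euler('z',a,degrees=True).as_matrix(); print(f-R@[.165,.155,0])
cv2.imwrite('pics/w18c.png',cv2.resize(load('w18')['color'][100:360,380:640],None,fx=3,fy=3,interpolation=cv2.INTER_CUBIC)[:,:,::-1])
E
```

```text
hub [0.61818171 0.04125979 0.054     ]
hub [0.6194135  0.04371208 0.062     ]
knob [0.66303481 0.03708133 0.098     ]
[0.72885012 0.39428746 0.        ]
[0.55854121 0.2451403  0.        ]
[0.55596418 0.24813531 0.        ]
```

View pics/w18c.png

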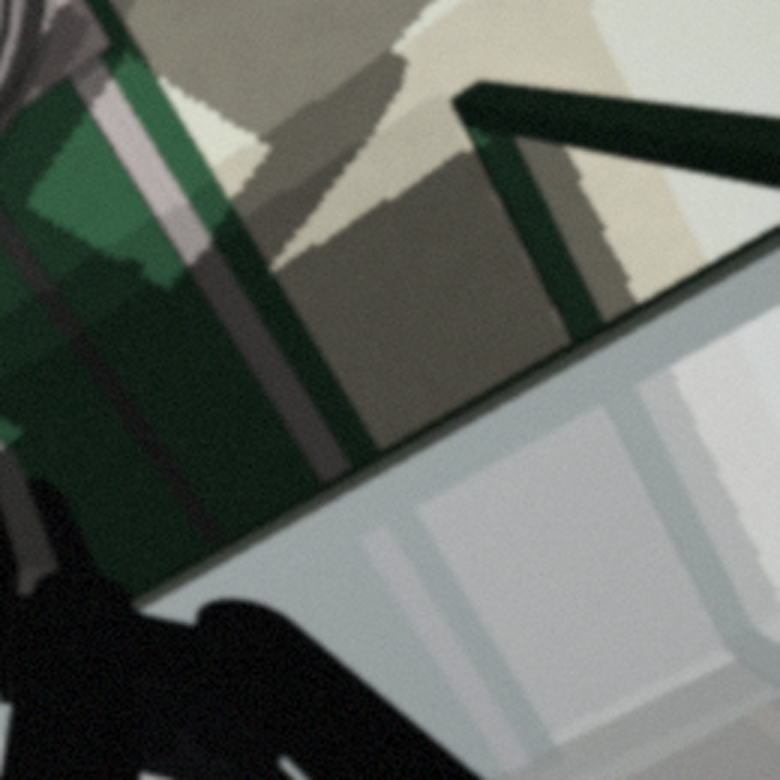

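```bash
python3 - <<'E'
from h import *
im=load('w18')
f1=onz(im,380+455/3,100+102/3,0.005); print(f1)
im=load('w23'); f2=onz(im,129,137,.005); print(f2)
R=Ro.from_euler('z',-2.5,degrees=True).as_matrix()
print(f1-R@[-.165,.155,0], f2-R@[.165,.155,0],np.linalg.norm(f1-f2))
E
```

```text
[0.39955946 0.40702605 0.005     ]
[0.71616504 0.38092735 0.005     ]
[0.55764141 0.24497637 0.005     ] [0.54456108 0.23327208 0.005     ] 0.3176794485813348
```

play_rows:
  motion:
    - [[0,-1.1,0.1,5,0,0,0],[0,-1.1,0.1,10,0,0,0],[0,-1.1,0.1,12.5,0,0,0],[0,-1.1,0.1,13.1,0,0,0],[0,-1.1,0.1,13.1,0,0,0],[1,-1.1,0.1,13.1,0,0,0],[1,-1.1,0.1,13.1,0,0,0],[1,-1.1,0.1,13.1,0,0,0],[1,-1.1,0.1,13.1,0,0,0]]
  newtons: 50

```text
t: 48.85
tool_pos: [0.6635, 0.0369, 0.07]
tool_rot: [2.223, 2.219, -0.002]
contact_force: [-3.2, 0.3, 7.0]
opening: 0.0204
```

```bash
python3 - <<'E'
from h import *
st()
circ(-7,-18,20)
E
```

```text
t 48.85 pos [0.6635 0.0369 0.07  ] yaw 89.9 q [-3. 16. 94. -0. 70. -3.] F [-3.2  0.3  7. ] open 0.0204
[1,-1.35,-0.39,0,0,0,0], [1,-2.52,-1.18,0,0,0,0], [1,-3.39,-2.28,0,0,0,0], [1,-3.87,-3.61,0,0,0,0], [1,-3.92,-5.01,0,0,0,0], [1,-3.53,-6.37,0,0,0,0], [1,-2.74,-7.54,0,0,0,0], [1,-1.63,-8.4,0,0,0,0], [1,-0.31,-8.88,0,0,0,0], [1,1.1,-8.93,0,0,0,0], [1,2.45,-8.54,0,0,0,0], [1,3.62,-7.76,0,0,0,0], [1,4.48,-6.65,0,0,0,0], [1,4.97,-5.33,0,0,0,0], [1,5.01,-3.92,0,0,0,0], [1,4.63,-2.56,0,0,0,0], [1,3.84,-1.4,0,0,0,0], [1,2.73,-0.53,0,0,0,0], [1,1.41,-0.05,0,0,0,0], [1,-0.0,0.0,0,0,0,0],
```

play_rows:
  motion:
    - [[1,-0.46,-0.08,0,0,0,0],[1,-1.35,-0.39,0,0,0,0],[1,-2.52,-1.18,0,0,0,0],[1,-3.39,-2.28,0,0,0,0],[1,-3.87,-3.61,0,0,0,0],[1,-3.92,-5.01,0,0,0,0],[1,-3.53,-6.37,0,0,0,0],[1,-2.74,-7.54,0,0,0,0],[1,-1.63,-8.4,0,0,0,0],[1,-0.31,-8.88,0,0,0,0],[1,1.1,-8.93,0,0,0,0],[1,2.45,-8.54,0,0,0,0],[1,3.62,-7.76,0,0,0,0],[1,4.48,-6.65,0,0,0,0],[1,4.97,-5.33,0,0,0,0],[1,5.01,-3.92,0,0,0,0],[1,4.63,-2.56,0,0,0,0],[1,3.84,-1.4,0,0,0,0],[1,2.73,-0.53,0,0,0,0],[1,1.41,-0.05,0,0,0,0]]

```text
t: 51.35
tool_pos: [0.6635, 0.0503, 0.0701]
tool_rot: [2.223, 2.219, -0.001]
contact_force: [-5.7, 2.8, 4.5]
opening: 0.0205
```

```bash
python3 - <<'E'
from h import *
o=st(); ax=np.array([.6188,.0424]); p=o['tool_pos'][:2]; a=np.degrees(np.arctan2(*(p-ax)[::-1])); print(a,np.linalg.norm(p-ax))
im=snap('side','s25'); cv2.imwrite('pics/s25c.png',cv2.resize(im['color'][80:230,150:350],None,fx=4,fy=4,interpolation=cv2.INTER_CUBIC)[:,:,::-1])
circ(11,-18,20)
E
```

```text
t 51.35 pos [0.6635 0.0503 0.0701] yaw 89.89 q [-2. 16. 93. -0. 70. -2.] F [-5.7  2.8  4.5] open 0.0205
9.998641931637543 0.04542939854459596
[1,-1.41,0.05,0,0,0,0], [1,-2.76,-0.34,0,0,0,0], [1,-3.93,-1.13,0,0,0,0], [1,-4.79,-2.24,0,0,0,0], [1,-5.28,-3.56,0,0,0,0], [1,-5.33,-4.97,0,0,0,0], [1,-4.94,-6.32,0,0,0,0], [1,-4.15,-7.49,0,0,0,0], [1,-3.04,-8.35,0,0,0,0], [1,-1.72,-8.83,0,0,0,0], [1,-0.31,-8.88,0,0,0,0], [1,1.04,-8.5,0,0,0,0], [1,2.21,-7.71,0,0,0,0], [1,3.08,-6.6,0,0,0,0], [1,3.56,-5.28,0,0,0,0], [1,3.61,-3.87,0,0,0,0], [1,3.22,-2.52,0,0,0,0], [1,2.43,-1.35,0,0,0,0], [1,1.32,-0.48,0,0,0,0], [1,-0.0,0.0,0,0,0,0],
```

View pics/s25c.png

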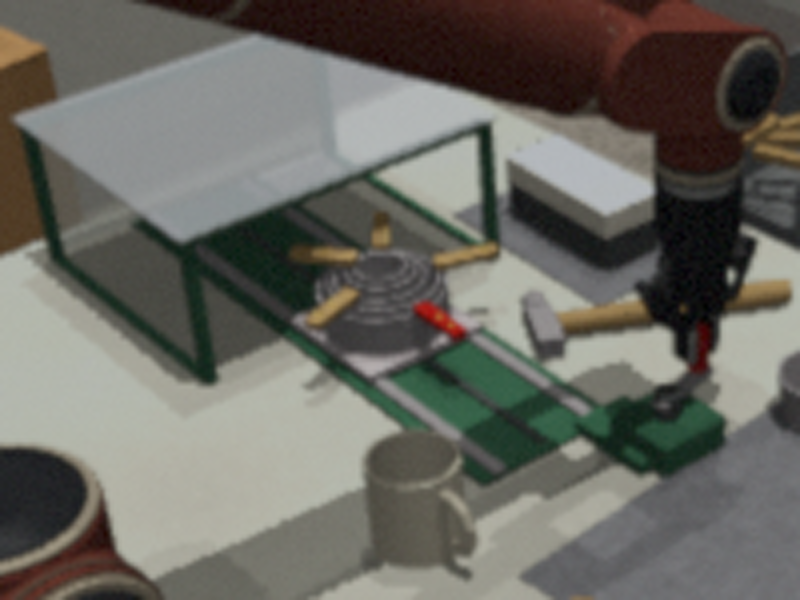

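play_rows:
  motion:
    - [[1,-1.41,0.05,0,0,0,0],[1,-2.76,-0.34,0,0,0,0],[1,-3.93,-1.13,0,0,0,0],[1,-4.79,-2.24,0,0,0,0],[1,-5.28,-3.56,0,0,0,0],[1,-5.33,-4.97,0,0,0,0],[1,-4.94,-6.32,0,0,0,0],[1,-4.15,-7.49,0,0,0,0],[1,-3.04,-8.35,0,0,0,0],[1,-1.72,-8.83,0,0,0,0],[1,-0.31,-8.88,0,0,0,0],[1,1.04,-8.5,0,0,0,0],[1,2.21,-7.71,0,0,0,0],[1,3.08,-6.6,0,0,0,0],[1,3.56,-5.28,0,0,0,0],[1,3.61,-3.87,0,0,0,0],[1,3.22,-2.52,0,0,0,0],[1,2.43,-1.35,0,0,0,0],[1,1.32,-0.48,0,0,0,0],[1,0,0,0,0,0,0]]

```text
t: 53.9
tool_pos: [0.6637, 0.0489, 0.0701]
tool_rot: [-2.224, -2.218, 0.003]
contact_force: [-4.7, 3.2, 2.8]
opening: 0.0204
```

```bash
python3 - <<'E'
from h import *
o=st(); ax=np.array([.6188,.0424]); p=o['tool_pos'][:2]; a=np.degrees(np.arctan2(*(p-ax)[::-1])); print(a,np.linalg.norm(p-ax))
circ(11,-9,22)
E
```

```text
t 53.9 pos [0.6637 0.0489 0.0701] yaw 89.86 q [-2. 16. 93. -0. 70. -2.] F [-4.7  3.2  2.8] open 0.0204
8.241881161127301 0.04538258910897446
[1,-0.7,0.08,0,0,0,0], [1,-1.41,0.05,0,0,0,0], [1,-2.1,-0.09,0,0,0,0], [1,-2.76,-0.34,0,0,0,0], [1,-3.38,-0.69,0,0,0,0], [1,-3.93,-1.13,0,0,0,0], [1,-4.4,-1.65,0,0,0,0], [1,-4.79,-2.24,0,0,0,0], [1,-5.09,-2.88,0,0,0,0], [1,-5.28,-3.56,0,0,0,0], [1,-5.36,-4.26,0,0,0,0], [1,-5.33,-4.97,0,0,0,0], [1,-5.18,-5.66,0,0,0,0], [1,-4.94,-6.32,0,0,0,0], [1,-4.59,-6.93,0,0,0,0], [1,-4.15,-7.49,0,0,0,0], [1,-3.63,-7.96,0,0,0,0], [1,-3.04,-8.35,0,0,0,0], [1,-2.4,-8.65,0,0,0,0], [1,-1.72,-8.83,0,0,0,0], [1,-1.02,-8.91,0,0,0,0], [1,-0.31,-8.88,0,0,0,0],
```

play_rows:
  motion:
    - [[1,-1.41,0.05,0,0,0,0],[1,-2.76,-0.34,0,0,0,0],[1,-3.93,-1.13,0,0,0,0],[1,-4.79,-2.24,0,0,0,0],[1,-5.28,-3.56,0,0,0,0],[1,-5.33,-4.97,0,0,0,0],[1,-4.94,-6.32,0,0,0,0],[1,-4.15,-7.49,0,0,0,0],[1,-3.63,-7.96,0,0,0,0],[1,-3.04,-8.35,0,0,0,0],[1,-2.4,-8.65,0,0,0,0],[1,-1.72,-8.83,0,0,0,0],[1,-1.72,-8.83,0,0,0,0]]

```text
t: 55.52
tool_pos: [0.5753, 0.0319, 0.0701]
tool_rot: [-2.224, -2.219, 0.003]
contact_force: [1.8, -1.3, -2.1]
opening: 0.0201
```

```bash
python3 - <<'E'
from h import *
o=st(); ax=np.array([.6188,.0424]); p=o['tool_pos'][:2]; a=np.degrees(np.arctan2(*(p-ax)[::-1])); print(a,np.linalg.norm(p-ax))
E
```

```text
t 55.52 pos [0.5753 0.0319 0.0701] yaw 89.86 q [ -4.   5. 106.  -0.  69.  -4.] F [ 1.8 -1.3 -2.1] open 0.0201
-166.41845756692555 0.04477695515757584
```

play_rows:
  motion:
    - [[1,0.46,-0.09,0,0,0,0],[1,0.97,-0.12,0,0,0,0],[1,1.2,-0.12,0,0,0,0],[1,1.44,-0.11,0,0,0,0],[1,1.44,-0.11,0,0,0,0]]

```text
t: 56.15
tool_pos: [0.574, 0.0464, 0.0701]
tool_rot: [-2.223, -2.219, 0.004]
contact_force: [0.5, -2.6, 0.1]
opening: 0.0204
```

```bash
python3 - <<'E'
from h import *
o=st(); ax=np.array([.6188,.0424]); p=o['tool_pos'][:2]; a=np.degrees(np.arctan2(*(p-ax)[::-1])); print(a,np.linalg.norm(p-ax))
E
```

```text
t 56.15 pos [0.574  0.0464 0.0701] yaw 89.88 q [ -3.   5. 106.  -0.  69.  -3.] F [ 0.5 -2.6  0.1] open 0.0204
174.86315455129375 0.04500699907748296
```

play_rows:
  motion:
    - [[1,0.3,0.04,0,0,0,0],[1,0.6,0.1,0,0,0,0],[1,0.8,0.15,0,0,0,0],[1,0.8,0.15,0,0,0,0]]

```text
t: 56.65
tool_pos: [0.5742, 0.0475, 0.0701]
tool_rot: [2.219, 2.215, -0.025]
contact_force: [-6.9, -26.3, 4.2]
opening: 0.0203
```

```bash
python3 - <<'E'
from h import *
o=st(); ax=np.array([.6188,.0424]); p=o['tool_pos'][:2]; a=np.degrees(np.arctan2(*(p-ax)[::-1])); print(a,np.linalg.norm(p-ax))
E
```

```text
t 56.65 pos [0.5742 0.0475 0.0701] yaw 89.91 q [ -2.   6. 106.  -1.  69.  -2.] F [ -6.9 -26.3   4.2] open 0.0203
173.5175086382781 0.04489124042322825
```

play_rows:
  motion:
    - [[0,0,0,0,0,0,0],[0,0,0,0,0,0,0],[0,0,0,0,0,0,0],[0,0,0,-4,0,0,0],[0,0,0,-8,0,0,0],[0,-4,0,-13,0,0,0],[0,-9,0,-16,0,0,0],[0,-14,0,-16,0,0,0],[0,-20,0,-16,0,0,0],[0,-25,0,-16,0,0,0],[0,-25,0,-16,0,0,0]]

```text
t: 58.02
tool_pos: [0.5748, -0.2023, 0.2339]
tool_rot: [2.223, 2.211, -0.024]
contact_force: [0.7, 0.5, -0.3]
opening: 0.0426
```

```bash
python3 - <<'E'
from h import *
st()
im=snap('side','s30'); cv2.imwrite('pics/s30c.png',cv2.resize(im['color'][70:300,140:460],None,fx=2.5,fy=2.5,interpolation=cv2.INTER_CUBIC)[:,:,::-1])
im=snap('top','t30'); cv2.imwrite('pics/t30c.png',cv2.resize(im['color'][90:310,60:400],None,fx=2.3,fy=2.3,interpolation=cv2.INTER_CUBIC)[:,:,::-1])
E
```

```text
t 58.02 pos [ 0.5748 -0.2023  0.2339] yaw 89.7 q [-26.   1.  94.  -1.  85. -26.] F [ 0.7  0.5 -0.3] open 0.0426
```

View pics/s30c.png

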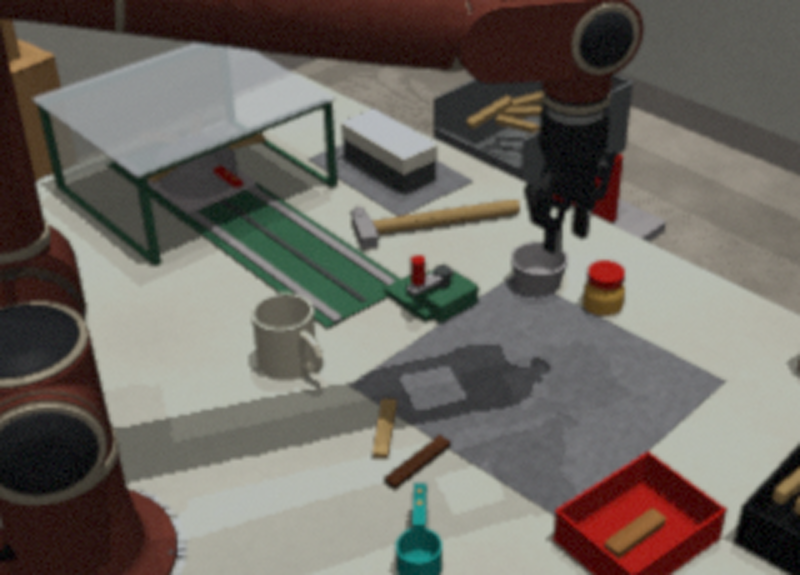

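View pics/t30c.png

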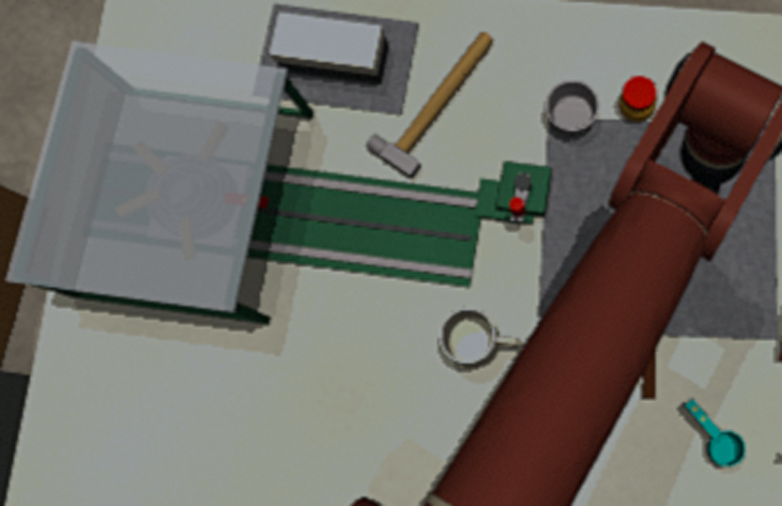

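```bash
python3 -c "
from station import ctrl
print(ctrl.finish_job())"
```

```text
the job is handed in; nothing more can be done
None
```

The job is handed in at about 58 s of the 210 s allowed. The carriage was cranked out, and the blank from the carrier pan was put in the red bin. All four loose pans (b, c, d, e) were nested in the carrier by their handles, and the carriage was cranked back in.

**Nest:** before winding in, the camera measured the handles at about −94° (carrier), −22° (b), −166° (c), 50° (d) and 122° (e), so roughly 72° apart. The rims rose in even steps, so the pans look seated flat. After winding in, the nest under the cover still looks intact, with the handles fanned.

**Carriage:** the crank hit a firm stop at each end, with knob angles of about −7° (out) and 173° (in), which fits the 2.5 turns. It started about 20° short of fully in, so I wound past the starting angle to the stop (about 26 N at the knob). At the out stop the push peaked at about 46 N at the knob.

**Bystanders:** the last pictures show the blank in the bin. The mug, tin, hammer and rivets, and the parts of the knife scales in view, looked where they were. The arm hid part of the last top view.

**Disagreements:** the first side and top camera fixes of the knob differed by about 6–9 mm, so I used the wrist camera instead. Whether the pans sit flat was judged by eye from the pictures, not measured. I saw no knocked pan and no slackening of the grip.

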